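Put the rinsed slurry kit away in the glass-cutting shop

ROBOT

A 6-joint arm with a two-finger parallel gripper is mounted at the origin on the work surface. World frame = base frame: x ahead of the robot, y to its left, z up, the work surface at z = 0. Lengths are in m, angles in rad, forces in N, time in s.
With the tool pointing down it reaches from about 0.3 to 0.875 m from the base axis. Payload 6.4 kg.
Tool frame: the origin (TCP) lies midway between the tips of the shut fingers; the grasp point (between the pads) lies 19 mm behind it; y points along the fingers, x is the direction in which the jaws open and shut, and the axes are right-handed (so a half turn about y gives the same grasp; the last joint's range is limited). The gripper opens to 85 mm and grips with 20 to 120 N. Pads are 22 mm wide; open, the fingers measure 114 mm over their backs; the gripper's body (76 mm by 85 mm) begins 54 mm behind the grasp point. The pads swing forward as they close: fully open they stand 13 mm farther back than shut.
Start: joints at [-1.47, 0.181, 1.607, -0, 1.354, -0.206], TCP at [0.174, -0.548, 0.191] pointing down, gripper open.
Joint ranges: [-2.99, 2.99], [-0.89, 2.07], [0.3, 2.58], [-1.14, 4.28], [0, 2.63], [-3.12, 3.12]. Speed limits (rad/s): [2.57, 2.57, 3.01, 3.14, 3.14, 3.14].

INTERFACE

Orientations are given as a unit quaternion [w, x, y, z].
In Python, from bench import ctrl gives the robot as it stands.
- The arm moves only by the tool step_arm, never from a script. Its argument "commands" is a list of rows, each a list of 7 numbers: the turn, a rotation vector about the tool's x, y, z in units of 6 degrees (1.0 is 6 degrees), then the shift along the tool's x, y, z in units of 30 mm (1.0 is 30 mm), then the opening, from 0 (shut) to 1 (fully open). A call has 1 to 10 rows; each row shifts and turns the commanded pose from where the row before left it, along the tool's axes as they then stand; what a row does not reach is not made up. A row lasts 1/10 s, in which the tool goes at most 50 mm and 8.59 degrees, less where a joint would pass 70% of its speed; a pose out of reach is approached as far as the arm can. A call with a number of a shift or a turn outside -1 to 1 is refused whole. A call with a gripper value outside its range is refused whole. The fingers move at their own pace and stop on an object; the grip force is fixed at half the most. Time passes only in rows, so rows that do not move let the fingers close. It gives the time, the measured TCP pose, the force and the opening at its end, in the units of the state.
- ctrl.get_obs(): the state, without advancing time (a new reading comes with each control period).
- ctrl.camera(name): name is "scene" or "side" or "wrist"; returns (picture, depth): 480x640x3 uint8, blue, green, red; 480x640 float32, m along the optical axis (not along the pixel's ray), 0 where there is no reading.
- ctrl.get_calibration(name): a dict with "intrinsics" (3x3 intrinsics, pixels), "R" (3x3) and "t" (3): a world point X has camera coordinates R X + t. Camera axes: x right, y down, z forward; pixel columns grow to the right and rows downward; lengths in m; the calibration is good to about 2 mm. A picture is of the moment at which its call begins: read the wrist's pose just before it. get_calibration takes no time and is no camera call; for the wrist camera it gives the pose at the moment of the call.
- ctrl.hand_in(): hands the job in, once; it reports no verdict.
Trained networks look in the newest picture that a camera, given by its name, has taken for a name from the list of things; names that differ only in an ending like _2 or _b are one class to them, and where a whole thing is asked for, a point or a joint stands for the part that bears it (a point fixed in the world has none). Each returns a list of dicts, best first, with "p" (0 to 1); they miss things now and then, are a little off and sometimes report something else, mostly with a low value. They report only what shows in the picture. A call takes as long as a camera call. They do not tell look-alikes from the thing itself.
- ctrl.boxes_of(thing, camera): "point" ([x, y, z] in m, in the coordinates of the camera as it stood for that picture, good to about 4 mm: the middle of the surface that is visible of it).
- ctrl.silhouettes(thing, camera): "pixels" (480x640 bool, what is visible of it).
The state is a dict: "time_s": time; "q": joint angles; "dq": joint speeds; "joint_efforts": joint torques, N m; "eef_pos": TCP position; "eef_rot": TCP orientation; "wrist_force": force on the tool from outside, world axes, zero at the start; "torque": the same for the moment, N m; "opening": opening from 0.0 (shut) to 1.0 (fully open).
Only numpy, scipy, OpenCV 4.12 (cv2) and the standard library are available. Lean on these libraries where they do the work, as an engineer would, in place of code of your own. Each camera call takes 0.05 s, during which the arm holds its last target.

TASK

Put the rinsed slurry kit away: nest the loose blue bowl squarely inside the matching blue bowl on the steel drip tray, and hang the slurry scraper from the draining rack by its steel ring on the empty hook of the drip rail. While you still hold the hung scraper, tug it gently downwards (about the pull of half a kilo to a kilo, never more than two and a half) for a moment to make sure that the hook has it, and only then let go. Set the bowl down rather than dropping it, and leave everything else on the bench, the rack and the rail as it is.

Things in the scene. Friction and masses are not known exactly. Their poses are not given: they have to be found in the camera images.
- scraper: slurry scraper leaning in the rack, 198 mm long, 0.10-0.19 kg. Origin: middle of the blade's lower edge; z runs up the handle to the ring, x is normal to its flat faces, y across. Black rubber blade 70 mm wide (y), 8 thick, z 0-45 (aluminium strip to z 50); pale wooden handle 24 wide (y), 14 thick (x), z 42-162; steel ring above. Starts leaning 32 deg back, z tilted to the rack's +x.
- scraper_ring (a point): centre of the scraper's ring, at z 178 mm in the scraper's frame: a 10-sided ring of 6 mm wire, hole 27 mm across, 40 mm outside; axes as the scraper's
- scraper_grip (a point): point on the centre line of the scraper's handle at z 80 mm in the scraper's frame, 98 mm below the ring's centre: a place to grip across the 24 mm width (along y) with room above for the gripper's body
- hook_free: the only empty one of three like steel hooks on the rail, in any of the three places; fixed, rigid. Origin on the bar's axis, 300 mm above the bench; the hook points along its -x, y along the bar, z up. From a dark sleeve (25 mm diameter, 24 long) an 8 mm round wire runs level along -x, axis 15 mm below the origin, from x -10 to -45 mm, then rises to the tip at x -62, z -3 mm.
- free_hook_seat (a point): middle of the level part of the empty hook's wire, on the wire's axis (x -30, z -15 mm in the hook's frame, 285 mm above the bench); axes as the hook's. The hung ring's centre comes to rest about 10 mm below this wire's axis, anywhere along its level part.
- free_hook_tip (a point): centre of the rounded end of the empty hook, x -62, z -3 mm in its frame (the wire is 8 mm thick there too)
- drip_rail: fixed steel rail: bar 16 mm thick along its y, axis 300 mm above the bench, 370 mm long, posts 18 mm thick at y +-185 mm on feet 110 x 45 x 10 mm; flat white drip mat 4 mm thick below (x -55 to 30, y +-155 mm). Origin on the bench under the bar's middle; hooks point to its -x and sit at y about 115, 0 and -115 mm.
- drain_rack: fixed rack, grey base 150 x 340 mm (x -60 to 90), floor 12 mm above the bench with 22 mm high lips at x -45 and 87; steel rod 8 mm thick along y at x 51, z 131 mm on inclined wires at y +-163 mm. Origin: bench level, middle of its length; its open front faces its own -x. Three tools lean on the rod at y about 105, 0 and -105 mm, in any order.
- loose_bowl: blue bowl upright on the bench, 112 mm outside diameter at the rim, 52 at the foot, 62 high, about 0.13 kg. Wall 8 mm thick; its top 18 mm is an upright collar (outer radius 56, inner 48 mm, upright inside for 15 mm), below it slopes in to the foot; inner floor 6 mm above the foot. Origin: centre of the underside, z up.
- tray_bowl: the matching blue bowl, same shape and size, loose, on the drip tray (underside 4 mm above the bench). Origin: centre of the underside, z up. A bowl nested in it rests with its underside 28 to 32 mm above this one's: its sloping wall sits on the inner edge of this rim.
- drip_tray: fixed flat steel tray 170 x 170 mm, floor 4 mm thick, lip 12 mm high. Origin: centre of its underside.
- hook_a: hook like the empty one, carrying the brush (same frame and shape)
- hook_b: hook like the empty one, carrying the spanner (same frame and shape)
- dust_brush: bystander: brush hanging by its ring, 198 mm long, 46 mm wide, 22 mm thick; origin at its lower end, z up to the ring. Loose.
- arbor_spanner: bystander: steel spanner hanging by its ring, 172 mm long, 44 mm wide at the ring; origin near its lower end, z up to the ring. Loose.
- cork_paddle: bystander: cork-faced wooden paddle leaning in the rack, 195 mm long, blade 56 mm wide, handle 26 mm; origin: middle of its lower edge, z along it. No ring.
- diamond_file: bystander: flat file with black handle leaning in the rack, 190 mm long, 30 mm wide; origin: middle of its lower edge, z along it. No ring.
- grit_jar: bystander: amber jar, 64 mm diameter, 90 mm high; origin centre of underside
- rinse_bottle: bystander: white bottle, 54 mm diameter, 150 mm high; origin centre of underside
- flat_lap: bystander: flat aluminium block 60 (x) x 110 (y) mm with wooden grip, 34 mm high; origin centre of underside
- glass_cylinder: bystander: open glass cylinder behind the rail, 104 mm diameter, 120 mm high; origin centre of underside
Things that resemble listed ones, but are neither listed nor needed, are in the scene too. Leave any brown or red look-alike of the loose_bowl alone.

How it is judged:
By the outcome, as a careful person would: the job done as asked, in the order asked, and still so for the second after the job is handed in, with the robot touching nothing.
It also fails if it takes over 72 s, if anything falls off the work surface, if the arm or the gripper's body presses on something with over 40 N, if the wrist force passes 120 N, or if a joint passes its speed limit or range.

## Working session

There is one attempt and no reset: what is moved stays moved. The work goes in short steps, Python scripts to look and compute and a tool call to move; the robot and the scene stay as the last step left them, time stands still between calls to the robot, and variables do not carry over. Pictures are saved under pics/ and viewed, and the job is handed in when it is done.

Besides the shell and the picture viewer there is one more tool, called after "Call:" as a command line: name --pt "numbers of a row" for each row, then --argument value for the rest. step_arm: Moves the arm, as the interface text tells. Its arguments: {"type":"object","properties":{"commands":{"type":"array"}},"required":["commands"]}

```bash
ls; mkdir -p pics; python3 - <<'E'
from bench import ctrl
import cv2,numpy as np
print(ctrl.get_obs())
for c in ["scene","side","wrist"]:
    im,d=ctrl.camera(c); cv2.imwrite(f"pics/{c}0.png",im); np.save(f"pics/{c}0.npy",d)
    k=ctrl.get_calibration(c); print(c,k)
E
```

```text
pics
{'time_s': 0.0, 'q': array([-1.47033645e+00,  1.81567855e-01,  1.60800947e+00,  1.35674645e-05,
        1.35381327e+00, -2.06335231e-01]), 'dq': array([ 3.32526675e-04, -7.85214266e-04, -8.17407777e-04,  7.40672548e-05,
       -1.01915395e-03, -1.43626477e-04]), 'joint_efforts': array([-9.41419894e-04, -4.44876623e+01, -3.51337194e+01, -4.05526189e-04,
        9.14472359e-03, -2.65315961e-06]), 'eef_pos': array([ 0.17359043, -0.54751142,  0.19056845]), 'eef_rot': array([ 0.57100208, -0.57005054,  0.41815275, -0.41730957]), 'wrist_force': array([ 0.61477008, -0.32765286,  0.32147202]), 'torque': array([-0.01578208, -0.01215779, -0.00535777]), 'opening': 0.9973221364729302}
scene {'intrinsics': array([[519.53777251,   0.        , 313.7683991 ],
       [  0.        , 519.53777251, 236.53023755],
       [  0.        ,   0.        ,   1.        ]]), 'R': array([[ 0.18113353,  0.98344174, -0.00574359],
       [ 0.60468982, -0.11597575, -0.78797198],
       [-0.77559066,  0.13925506, -0.6156843 ]]), 't': array([-0.05050851, -0.13351181,  1.8000761 ])}
side {'intrinsics': array([[566.24432051,   0.        , 320.51420953],
       [  0.        , 566.24432051, 236.26347553],
       [  0.        ,   0.        ,   1.        ]]), 'R': array([[-0.98276062, -0.18404234, -0.01760626],
       [-0.08723816,  0.54557658, -0.83350807],
       [ 0.16300634, -0.81760297, -0.55222669]]), 't': array([0.43389542, 0.23034279, 1.21248836])}
wrist {'intrinsics': array([[413.82851339,   0.        , 323.1189606 ],
       [  0.        , 413.82851339, 231.69218476],
       [  0.        ,   0.        ,   1.        ]]), 'R': array([[ 0.30171919, -0.95339619, -0.00111408],
       [-0.90534773, -0.2868793 ,  0.3131226 ],
       [-0.29884949, -0.09346647, -0.94971206]]), 't': array([-0.5748148 , -0.04124924,  0.38049742])}
```

View pics/scene0.png

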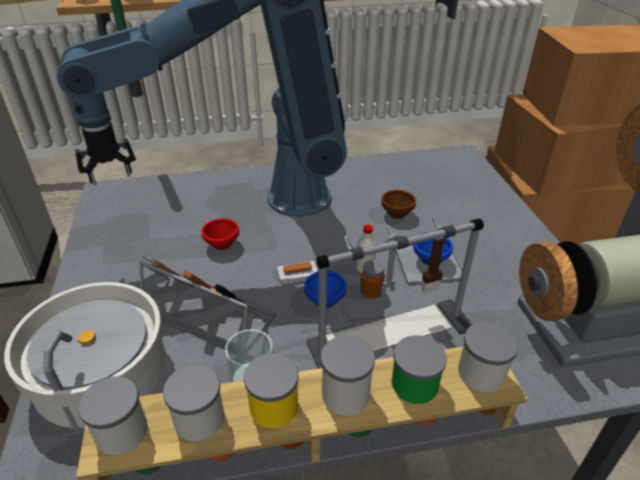

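View pics/side0.png

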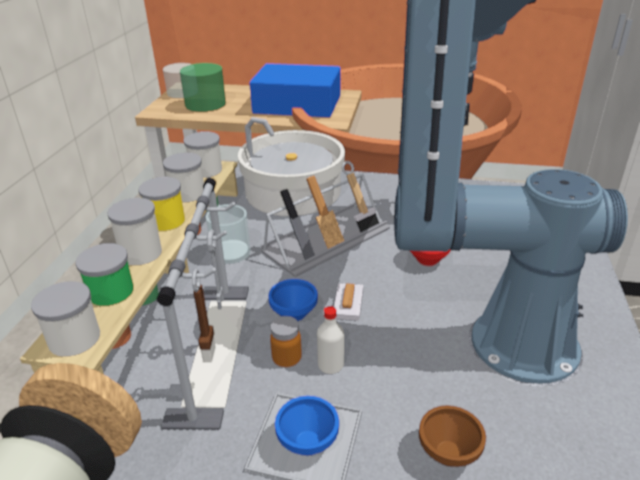

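View pics/wrist0.png

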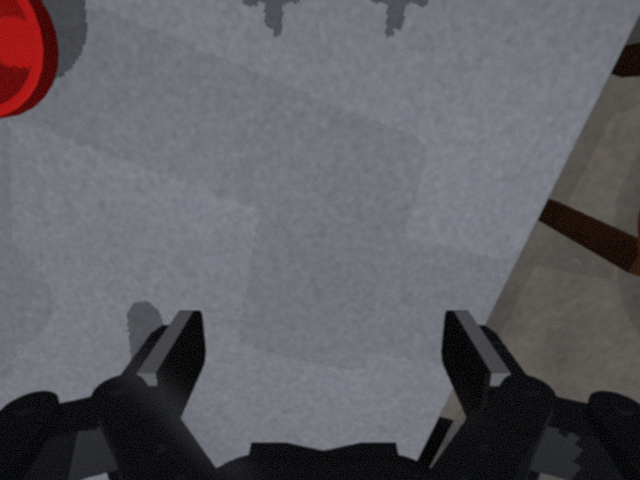

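```bash
cat > h.py <<'E'
from bench import ctrl
import cv2,numpy as np
from scipy.spatial.transform import Rotation as Ro
def cal(c):
    k=ctrl.get_calibration(c); return np.array(k["intrinsics"]),np.array(k["R"]),np.array(k["t"])
def toW(c,p,k=None):
    K,R,t=k or cal(c); return R.T@(np.array(p)-t)
def proj(c,X,k=None):
    K,R,t=k or cal(c); X=np.atleast_2d(X); q=(X@R.T+t)@K.T; return q[:,:2]/q[:,2:]
def cloud(d,c,mask=None,k=None):
    K,R,t=k or cal(c); m=d>0
    if mask is not None: m&=mask
    v,u=np.nonzero(m); z=d[v,u]
    P=np.c_[(u-K[0,2])*z/K[0,0],(v-K[1,2])*z/K[1,1],z]
    return (P-t)@R
def pose():
    o=ctrl.get_obs(); q=o["eef_rot"]; return np.array(o["eef_pos"]),Ro.from_quat([q[1],q[2],q[3],q[0]]),o
E
python3 - <<'E'
from h import *
p,R,o=pose(); print(R.as_matrix().round(3))
for c in ["scene","side"]:
    ctrl.camera(c)
    for th in ["loose_bowl","scraper","scraper_ring","free_hook_seat","hook_free","drip_rail","drain_rack","drip_tray","dust_brush","arbor_spanner"]:
        for r in ctrl.boxes_of(th,c):
            X=np.array(r["point"]); W=toW(c,X); print(c,th,round(r["p"],2),W.round(3),proj(c,W)[0].round())
for c in ["scene","side"]:
    im=cv2.imread(f"pics/{c}0.png")
    if c=="scene": a=im[210:360,110:310];b=im[190:350,290:490]
    else: a=im[160:280,230:400]; b=im[170:440,140:360]
    cv2.imwrite(f"pics/{c}_a.png",cv2.resize(a,None,fx=4,fy=4,interpolation=2)[:600,:800]); f=min(800/b.shape[1],600/b.shape[0]);cv2.imwrite(f"pics/{c}_b.png",cv2.resize(b,None,fx=f,fy=f,interpolation=2))
print(ctrl.get_obs()["time_s"])
E
```

```text
[[ 0.302 -0.     0.953]
 [-0.953  0.001  0.302]
 [-0.001 -1.     0.   ]]
scene loose_bowl 0.98 [ 0.189 -0.27   0.051] [221. 227.]
scene loose_bowl 0.94 [ 0.489 -0.003  0.045] [327. 284.]
scene loose_bowl 0.94 [0.145 0.297 0.045] [396. 201.]
scene loose_bowl 0.29 [0.649 0.151 0.017] [399. 327.]
scene scraper 0.51 [ 0.438 -0.422  0.134] [161. 266.]
scene scraper_ring 0.59 [ 0.437 -0.426  0.134] [160. 266.]
scene free_hook_seat 0.48 [ 0.506 -0.335  0.014] [203. 313.]
scene free_hook_seat 0.44 [0.68  0.018 0.311] [356. 251.]
scene hook_free 0.71 [0.683 0.011 0.308] [353. 254.]
scene drip_rail 0.74 [0.65  0.154 0.014] [401. 328.]
scene drip_rail 0.72 [0.492 0.001 0.048] [328. 284.]
scene drip_rail 0.5 [0.684 0.015 0.31 ] [355. 253.]
scene drip_rail 0.36 [0.642 0.231 0.304] [446. 231.]
scene drain_rack 0.56 [ 0.504 -0.333  0.014] [204. 313.]
scene drain_rack 0.56 [ 0.44  -0.427  0.134] [159. 267.]
scene drip_tray 0.75 [0.438 0.285 0.004] [421. 270.]
scene dust_brush 0.66 [0.618 0.227 0.169] [432. 270.]
side loose_bowl 0.96 [ 0.207 -0.225  0.049] [430. 256.]
side loose_bowl 0.85 [0.154 0.283 0.043] [453. 430.]
side scraper 0.7 [ 0.4   -0.4    0.071] [361. 207.]
side scraper_ring 0.63 [ 0.398 -0.403  0.067] [362. 207.]
side free_hook_seat 0.8 [0.665 0.016 0.295] [208. 204.]
side hook_free 0.6 [0.664 0.022 0.3  ] [207. 203.]
side drip_rail 0.56 [0.639 0.206 0.011] [206. 374.]
side drip_rail 0.48 [0.39  0.146 0.081] [332. 342.]
side drain_rack 0.81 [ 0.503 -0.289  0.013] [318. 243.]
side drip_tray 0.91 [0.407 0.352 0.006] [303. 455.]
side drip_tray 0.73 [ 0.503 -0.286  0.013] [317. 244.]
side dust_brush 0.86 [0.605 0.243 0.177] [204. 327.]
side arbor_spanner 0.79 [0.619 0.128 0.23 ] [215. 265.]
1.25
```

View pics/scene_a.png

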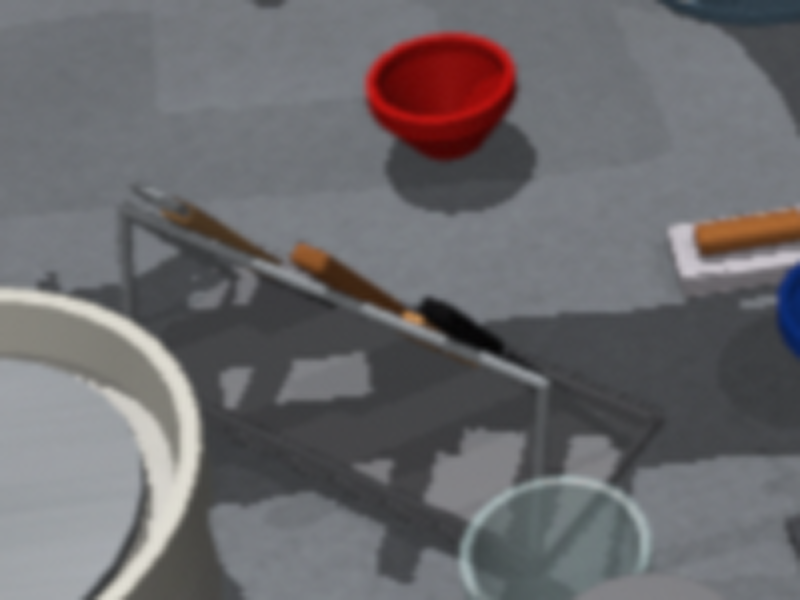

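View pics/scene_b.png

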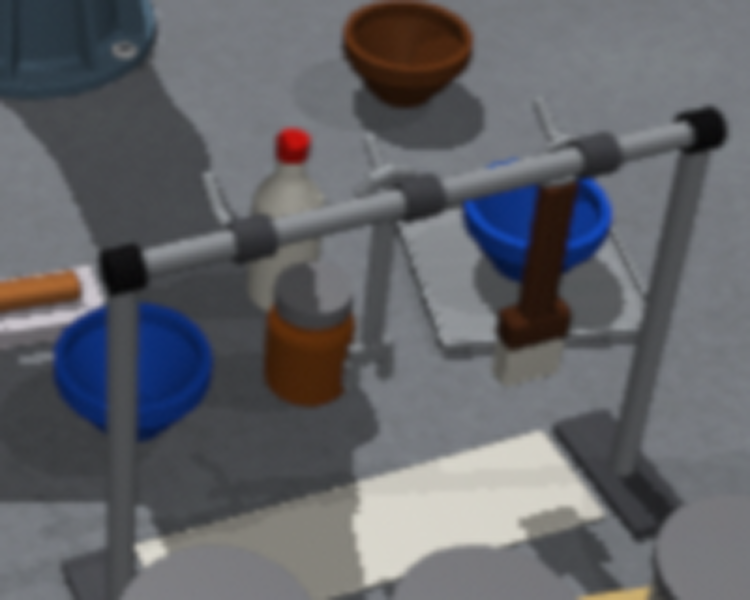

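View pics/side_a.png

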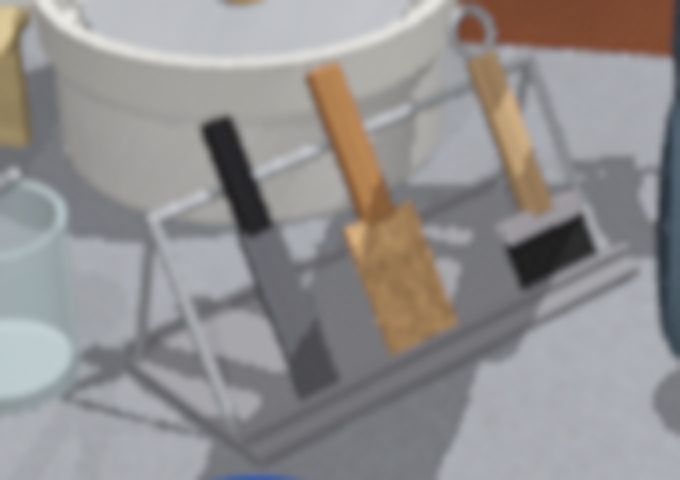

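View pics/side_b.png

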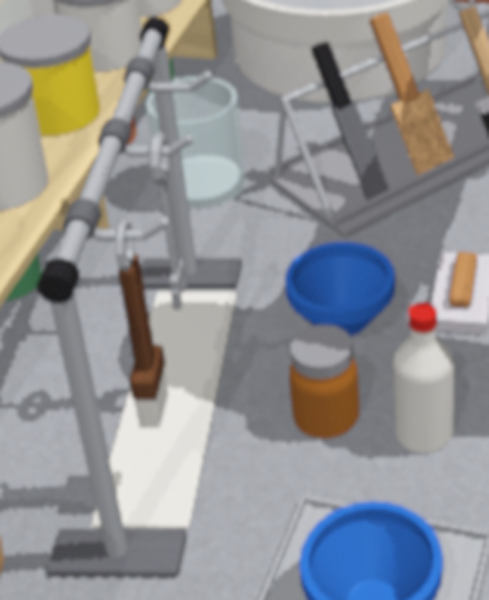

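```bash
python3 - <<'E'
from h import *
from scipy.optimize import least_squares
for c in ["scene","side"]:
    im=cv2.imread(f"pics/{c}0.png"); d=np.load(f"pics/{c}0.npy")
    hsv=cv2.cvtColor(im,cv2.COLOR_BGR2HSV)
    m=(hsv[...,0]>105)&(hsv[...,0]<130)&(hsv[...,1]>150)
    n,l,s,ce=cv2.connectedComponentsWithStats(m.astype(np.uint8))
    for i in range(1,n):
        if s[i,4]<100: continue
        P=cloud(d,c,l==i)
        zt=np.percentile(P[:,2],98)
        R=P[P[:,2]>zt-0.006]
        if zt>0.15 or len(R)<10: continue
        # top-annulus fit: outer 56, inner 48 -> mid 52, robust
        f=lambda q:np.maximum(abs(np.hypot(R[:,0]-q[0],R[:,1]-q[1])-0.052)-0.004,0)+0.0*q[0]
        r=least_squares(lambda q:np.hypot(R[:,0]-q[0],R[:,1]-q[1])-0.052,R[:,:2].mean(0),loss='soft_l1',f_scale=0.003)
        # outer envelope fit with free radius
        print(c,ce[i].round(),s[i,4],"ztop",zt.round(4),r.x.round(4),np.abs(r.fun).mean().round(4),len(R))
    P=cloud(d,c)
    # bar
    b=P[(P[:,2]>0.285)&(P[:,2]<0.315)&(P[:,0]>0.5)&(P[:,0]<0.8)&(abs(P[:,1])<0.35)]
    print(c,"bar",len(b),np.percentile(b[:,1],[0,2,50,98,100]).round(3))
    np.save(f"pics/bar_{c}.npy",b)
    # rod
    b=P[(P[:,2]>0.12)&(P[:,2]<0.14)&(P[:,0]>0.35)&(P[:,0]<0.7)&(P[:,1]<-0.15)]
    v=cv2.fitLine(b[:,:2].astype(np.float32),cv2.DIST_HUBER,0,1e-4,1e-4).ravel(); print("rod",len(b),v)
    # floor of rack
    im2=im
    np.save(f"pics/P_{c}.npy",P)
E
```

```text
scene [446. 249.] 195 ztop 0.0712 [0.4088 0.3213] 0.0104 75
scene [335. 288.] 536 ztop 0.0664 [ 0.51   -0.0139] 0.0022 141
scene [312. 287.] 315 ztop 0.0665 [ 0.5116 -0.0122] 0.002 92
scene bar 1735 [-0.068 -0.064  0.114  0.312  0.322]
rod 3972 [ 0.03122438 -0.9995124   0.5861125  -0.5486896 ]
side [295.  89.] 3909 ztop 0.1333 [ 0.7881 -1.3285] 0.0604 1233
side [293. 298.] 1456 ztop 0.0641 [ 0.5055 -0.0083] 0.0021 360
side [307. 425.] 2898 ztop 0.0681 [0.4035 0.3274] 0.002 743
side bar 2020 [-0.068 -0.052  0.171  0.321  0.324]
rod 2334 [ 0.06225416 -0.99806035  0.5832078  -0.67353946]
```

```bash
cat >> h.py <<'E'
def rayz(c,uv,z,k=None):
    K,R,t=k or cal(c); d=R.T@np.linalg.solve(K,[uv[0],uv[1],1]); C=-R.T@t
    return C+d*(z-C[2])/d[2]
E
python3 - <<'E'
from h import *
for c,a,b in [("scene",(141,261),(246,305)),("side",(269,214),(362,176))]:
    A,B=rayz(c,a,.133),rayz(c,b,.133); print(c,A.round(4),B.round(4),np.linalg.norm(A-B),np.degrees(np.arctan2(*(A-B)[[1,0]])))
# rail bar
for c in ["scene","side"]:
    b=np.load(f"pics/bar_{c}.npy")
    for _ in range(6):
        v=cv2.fitLine(b[:,:2].astype(np.float32),cv2.DIST_HUBER,0,1e-4,1e-4).ravel()
        r=abs((b[:,0]-v[2])*v[1]-(b[:,1]-v[3])*v[0]); b=b[r<max(0.008,np.percentile(r,85)*1.)] if r.max()>.011 else b
    s=(b[:,0]-v[2])*v[0]+(b[:,1]-v[3])*v[1]
    e=np.array([v[2:]+v[:2]*q for q in (s.min(),s.max())])
    print(c,"bar",v,np.degrees(np.arctan2(v[1],v[0])),e,e.mean(0),np.ptp(s), b[:,2].max())
E
```

```text
scene [ 0.4071 -0.4747  0.133 ] [ 0.6153 -0.2217  0.133 ] 0.3276508913225747 -129.44648960579886
side [ 0.6126 -0.2235  0.133 ] [ 0.4077 -0.4628  0.133 ] 0.3150005738729937 49.42946182304126
scene bar [ 0.16497774 -0.9862973   0.6663611   0.11892225] -80.50405 [[ 0.6324649   0.32156612]
 [ 0.69730627 -0.06607931]] [0.66488558 0.12774341] 0.39303101083791403 0.3149900064182451
side bar [ 0.15968484 -0.9871681   0.6462391   0.16725597] -80.81139 [[ 0.62111558  0.32256899]
 [ 0.68419879 -0.06741   ]] [0.65265719 0.1275795 ] 0.395048211295685 0.31457870956071743
```

```bash
python3 - <<'E'
from h import *
ctrl.camera("side")
for th in ["grit_jar","rinse_bottle","flat_lap","tray_bowl","glass_cylinder"]:
    for r in ctrl.boxes_of(th,"side"): 
        W=toW("side",r["point"]); print(th,round(r["p"],2),W.round(3),proj("side",W)[0].round())
k=cal("wrist");p,R,o=pose()
# camera in tool frame
C=-k[1].T@k[2]; print("cam in tool",R.inv().apply(C-p).round(4)); print((k[1]@R.as_matrix()).round(3))
P=np.load("pics/P_side.npy")
m=(P[:,2]>.1)&(P[:,2]<.3)&(P[:,0]>.3)&(P[:,0]<.5)&(P[:,1]>0)&(P[:,1]<.25); print(np.median(P[m],0),P[m].min(0),P[m].max(0))
E
```

```text
grit_jar 0.8 [0.484 0.147 0.06 ] [286. 345.]
grit_jar 0.51 [0.405 0.308 0.047] [308. 419.]
rinse_bottle 0.76 [0.393 0.149 0.077] [330. 345.]
rinse_bottle 0.63 [0.606 0.242 0.178] [204. 326.]
flat_lap 0.56 [ 0.383 -0.052  0.02 ] [349. 302.]
tray_bowl 0.74 [0.406 0.308 0.047] [308. 419.]
tray_bowl 0.34 [ 0.707 -0.2    0.079] [232. 234.]
tray_bowl 0.18 [ 0.502 -0.288  0.011] [318. 244.]
glass_cylinder 0.81 [ 0.707 -0.195  0.082] [232. 234.]
glass_cylinder 0.58 [0.649 0.122 0.301] [196. 231.]
cam in tool [ 0.0005 -0.1828  0.0797]
[[ 1.    -0.    -0.   ]
 [-0.    -0.313 -0.95 ]
 [ 0.     0.95  -0.313]]
[0.39448113 0.13863248 0.11778199] [0.37421845 0.11487731 0.10000001] [0.41914314 0.1552676  0.15310135]
```

```bash
cat >> h.py <<'E'
def rot(q): return Ro.from_quat([q[1],q[2],q[3],q[0]])
def mkR(xdir,ydir):
    y=np.array(ydir,float); y/=np.linalg.norm(y); x=np.array(xdir,float); x-=y*(x@y); x/=np.linalg.norm(x)
    return Ro.from_matrix(np.c_[x,y,np.cross(x,y)])
def rows(wps,g,p0=None,R0=None,dec=2,show=True,maxs=0.95,maxr=0.95):
    """wps: list of (pos,R). prints rows"""
    p,R,o=pose()
    if p0 is not None: p,R=np.array(p0),R0
    out=[]
    for tp,tR in wps:
        tp=np.array(tp,float)
        while True:
            rv=(R.inv()*tR).as_rotvec()/np.radians(6); sv=R.inv().apply(tp-p)/0.03
            n=max(np.abs(rv).max()/maxr,np.abs(sv).max()/maxs,np.linalg.norm(sv)*0.03/0.045,np.linalg.norm(rv)*6/8.3)
            if n<0.03: break
            n=int(np.ceil(n-1e-9)); n=max(n,1)
            # world-straight step
            a=np.round(rv/n,dec); s=np.round(sv/n,dec)
            out.append(list(a)+list(s)+[g]); p=p+R.apply(s*0.03); R=R*Ro.from_rotvec(a*np.radians(6))
            if n==1: break
    if show:
        print(len(out),"rows; end",p.round(4))
        for i in range(0,len(out),10): print("["+",".join("["+",".join(f"{v+0:g}" for v in r)+"]" for r in out[i:i+10])+"]")
    return p,R
def cyl(r,az,z): return np.array([r*np.cos(az),r*np.sin(az),z])
DOWN=np.array([0,0,-1.])
E
python3 - <<'E'
from h import *
w=[]
a0=np.arctan2(-.5475,.1736)
for i,s in enumerate(np.linspace(0,1,7)[1:]):
    az=a0+s*(0.-a0); r=.574+s*(.485-.574); z=[.27,.3,.29,.28,.26,.24][i]
    th=np.radians(-72.4)+s*np.radians(72.4)
    w.append((cyl(r,az,z)+np.array([0,-0.008*s,0]),mkR([np.cos(th),np.sin(th),0],DOWN)))
rows(w,1)
E
```

```text
26 rows; end [ 0.4851 -0.0081  0.2401]
[[0,-0.4,0,-0.18,-0.52,0.78,1],[0,-0.4,0,-0.15,-0.52,0.78,1],[0,-0.4,0,-0.11,-0.53,0.79,1],[0,-0.41,0,-0.08,-0.52,0.79,1],[0,-0.4,0,-0.05,-0.53,0.8,1],[0,-0.5,0,-0.21,-0.25,0.94,1],[0,-0.38,0,-0.12,-0.19,0.72,1],[0,-0.38,0,-0.1,-0.19,0.72,1],[0,-0.38,0,-0.07,-0.18,0.72,1],[0,-0.38,0,-0.04,-0.19,0.72,1]]
[[0,-0.5,0,-0.21,0.08,0.92,1],[0,-0.5,0,-0.16,0.09,0.93,1],[0,-0.5,0,-0.12,0.08,0.93,1],[0,-0.51,0,-0.06,0.09,0.93,1],[0,-0.5,0,-0.21,0.08,0.89,1],[0,-0.5,0,-0.17,0.08,0.9,1],[0,-0.5,0,-0.12,0.08,0.91,1],[0,-0.51,0,-0.07,0.09,0.91,1],[0,-0.5,0,-0.21,0.17,0.86,1],[0,-0.5,0,-0.17,0.17,0.87,1]]
[[0,-0.5,0,-0.12,0.16,0.88,1],[0,-0.51,0,-0.07,0.17,0.88,1],[0,-0.5,0,-0.21,0.17,0.83,1],[0,-0.5,0,-0.17,0.16,0.84,1],[0,-0.51,0,-0.12,0.17,0.85,1],[0,-0.5,0,-0.07,0.16,0.86,1]]
```

What could be taken for the loose bowl, by scene-view pixel: red bowl (221,232), brown bowl (398,203), blue bowl on the tray (433,250), blue bowl on the bench (325,290). I choose the blue one on the bench, which the crop confirms is on bare bench, behind the rail's left post.

For the scraper: file (225,293), paddle (195,280), and the tool with a ring, black blade and pale handle (160,267; side 362,205). The last is the scraper. The free hook is the far one (side 208,203).

Call:
step_arm --pt "0 -0.4 0 -0.18 -0.52 0.78 1" --pt "0 -0.4 0 -0.15 -0.52 0.78 1" --pt "0 -0.4 0 -0.11 -0.53 0.79 1" --pt "0 -0.41 0 -0.08 -0.52 0.79 1" --pt "0 -0.4 0 -0.05 -0.53 0.8 1" --pt "0 -0.5 0 -0.21 -0.25 0.94 1" --pt "0 -0.38 0 -0.12 -0.19 0.72 1" --pt "0 -0.38 0 -0.1 -0.19 0.72 1" --pt "0 -0.38 0 -0.07 -0.18 0.72 1" --pt "0 -0.38 0 -0.04 -0.19 0.72 1"

```text
time_s: 2.55
eef_pos: [0.3627, -0.4082, 0.3003]
eef_rot: [0.646, -0.646, 0.288, -0.288]
wrist_force: [0.7, -0.1, -0.2]
opening: 1.002
```

```bash
cat >> h.py <<'E'
def log():
    p,R,o=pose(); open("fk.txt","a").write(" ".join(map(str,list(o["q"])+list(p)+list(R.as_quat())))+"\n"); return o
E
python3 - <<'E'
from h import *
o=log(); print(o["q"],o["eef_pos"],o["time_s"])
im,d=ctrl.camera("wrist"); cv2.imwrite("pics/w1.png",im)
E
```

```text
[-1.06172600e+00  4.52759359e-02  1.53847184e+00  5.83894111e-06
  1.55786377e+00 -2.21494314e-01] [ 0.36271618 -0.40815542  0.30029478] 2.55
```

View pics/w1.png

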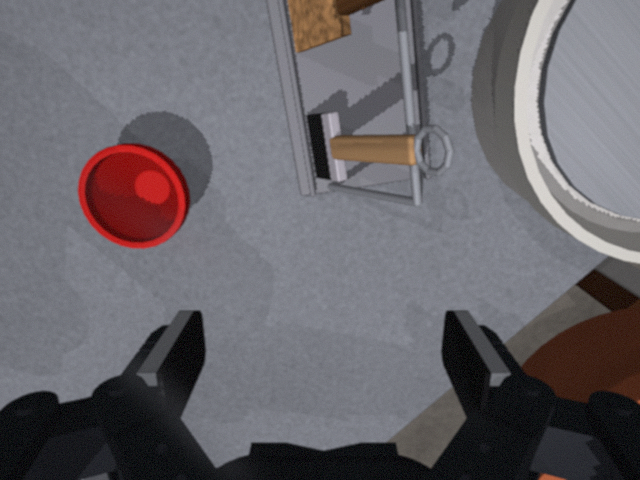

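Call:
step_arm --pt "0 -0.5 0 -0.21 0.08 0.92 1" --pt "0 -0.5 0 -0.16 0.09 0.93 1" --pt "0 -0.5 0 -0.12 0.08 0.93 1" --pt "0 -0.51 0 -0.06 0.09 0.93 1" --pt "0 -0.5 0 -0.21 0.08 0.89 1" --pt "0 -0.5 0 -0.17 0.08 0.9 1" --pt "0 -0.5 0 -0.12 0.08 0.91 1" --pt "0 -0.51 0 -0.07 0.09 0.91 1" --pt "0 -0.5 0 -0.21 0.17 0.86 1" --pt "0 -0.5 0 -0.17 0.17 0.87 1"

```text
time_s: 3.6
eef_pos: [0.4793, -0.1625, 0.2697]
eef_rot: [-0.698, 0.698, -0.111, 0.111]
wrist_force: [-0.1, 0.3, 0.0]
opening: 1.0
```

Call:
step_arm --pt "0 -0.5 0 -0.12 0.16 0.88 1" --pt "0 -0.51 0 -0.07 0.17 0.88 1" --pt "0 -0.5 0 -0.21 0.17 0.83 1" --pt "0 -0.5 0 -0.17 0.16 0.84 1" --pt "0 -0.51 0 -0.12 0.17 0.85 1" --pt "0 -0.5 0 -0.07 0.16 0.86 1"

```text
time_s: 4.2
eef_pos: [0.485, -0.0073, 0.2399]
eef_rot: [-0.707, 0.707, 0.001, -0.001]
wrist_force: [1.0, -0.0, 0.1]
opening: 0.997
```

```bash
cat >> h.py <<'E'
def bowls(c,im,d,k,rmax=0.06):
    from scipy.optimize import least_squares
    hsv=cv2.cvtColor(im,cv2.COLOR_BGR2HSV); m=(hsv[...,0]>105)&(hsv[...,0]<130)&(hsv[...,1]>150)
    n,l,s,ce=cv2.connectedComponentsWithStats(m.astype(np.uint8)); res=[]
    for i in range(1,n):
        if s[i,4]<300: continue
        P=cloud(d,c,l==i,k); zt=np.percentile(P[:,2],97); R=P[P[:,2]>zt-0.005]
        r=least_squares(lambda q:np.hypot(R[:,0]-q[0],R[:,1]-q[1])-0.052,R[:,:2].mean(0),loss='soft_l1',f_scale=0.003)
        # outline of mask: outer edge at rim top, z=zt
        cn=max(cv2.findContours((l==i).astype(np.uint8),cv2.RETR_EXTERNAL,cv2.CHAIN_APPROX_NONE)[0],key=len)[:,0]
        Q=np.array([rayz(c,u,zt,k)[:2] for u in cn])
        f=lambda q:np.hypot(Q[:,0]-q[0],Q[:,1]-q[1])-0.056
        r2=least_squares(f,r.x,loss='soft_l1',f_scale=0.002)
        res.append((ce[i].round(),s[i,4],zt.round(4),r.x.round(4),r2.x.round(4),np.median(abs(r2.fun)).round(4)))
    return res
E
python3 - <<'E'
from h import *
o=log(); print(o["q"],o["eef_pos"],o["time_s"])
k=cal("wrist");im,d=ctrl.camera("wrist"); cv2.imwrite("pics/w2.png",im); np.save("pics/w2.npy",d)
for r in bowls("wrist",im,d,k): print(r)
E
```

```text
[-2.60375624e-01 -6.50163406e-02  1.76700235e+00 -7.97116114e-05
  1.43935600e+00 -2.62031554e-01] [ 0.48497422 -0.00732885  0.23990524] 4.2
(array([349., 191.]), np.int32(11872), np.float64(0.0631), array([ 0.5077, -0.0115]), array([ 0.5076, -0.0114]), np.float64(0.0012))
```

View pics/w2.png

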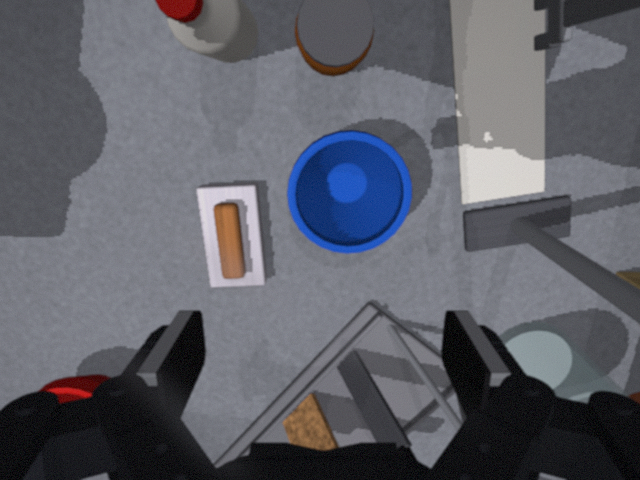

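```bash
python3 - <<'E'
from h import *
Rd=mkR([1,0,0],DOWN)
p,R=rows([((.4556,-.0114,.15),Rd)],0.5); rows([((.4556,-.0114,.050),Rd)],0.5,p,R,maxs=0.7)
E
```

```text
4 rows; end [ 0.4556 -0.0113  0.15  ]
[[-0.01,0.01,0,-0.24,0.74,-0.06,0.5],[-0.01,0.02,0,-0.24,0.74,-0.06,0.5],[0,0.01,-0.01,-0.23,0.74,-0.07,0.5],[-0.01,0.02,0,-0.24,0.75,-0.06,0.5]]
5 rows; end [ 0.4556 -0.0114  0.0501]
[[0,0,0,0,0.67,0,0.5],[0,0,0,0,0.67,0,0.5],[0,0,0,0,0.66,0,0.5],[0,0,0,0,0.67,0,0.5],[0,0,0,0,0.66,0,0.5]]
```

Call:
step_arm --pt "0 0.02 0 -0.24 0.74 -0.06 0.5" --pt "0 0.02 0 -0.24 0.74 -0.06 0.5" --pt "0 0.01 0 -0.23 0.74 -0.07 0.5" --pt "0 0.01 0 -0.24 0.75 -0.06 0.5" --pt "0 0 0 0 0 0 0.5"

```text
time_s: 4.75
eef_pos: [0.4536, -0.0151, 0.1481]
eef_rot: [0.708, -0.707, 0.005, -0.0]
wrist_force: [-0.6, 0.1, -1.0]
opening: 0.5
```

Call:
step_arm --pt "0 0 0 0 0.67 0 0.5" --pt "0 0 0 0 0.67 0 0.5" --pt "0 0 0 0 0.66 0 0.5" --pt "0 0 0 0 0.67 0 0.5" --pt "0 0 0 0 0.66 0 0.5" --pt "0 0 0 0 0 0 0.5"

```text
time_s: 5.35
eef_pos: [0.4556, -0.0153, 0.05]
eef_rot: [0.707, -0.707, 0.004, -0.001]
wrist_force: [-1.0, 0.1, 0.9]
opening: 0.5
```

Call:
step_arm --pt "0 0 0 0 0 0 0.3" --pt "0 0 0 0 0 0 0.2" --pt "0 0 0 0 0 0 0.1" --pt "0 0 0 0 0 0 0" --pt "0 0 0 0 0 0 0" --pt "0 0 0 0 0 0 0"

```text
time_s: 5.95
eef_pos: [0.4567, -0.0156, 0.0513]
eef_rot: [-0.707, 0.707, -0.002, 0.002]
wrist_force: [-0.1, -0.1, 0.6]
opening: 0.003
```

```bash
python3 - <<'E'
from h import *
o=log(); print(o["eef_pos"],o["time_s"],o["opening"],o["wrist_force"],o["torque"])
im,d=ctrl.camera("wrist"); cv2.imwrite("pics/w3.png",im)
E
```

```text
[ 0.45671851 -0.01556461  0.05132397] 5.95 0.00288413883150076 [-0.0877147  -0.1188648   0.60280845] [-0.01678311 -0.02367791  0.0201157 ]
```

View pics/w3.png

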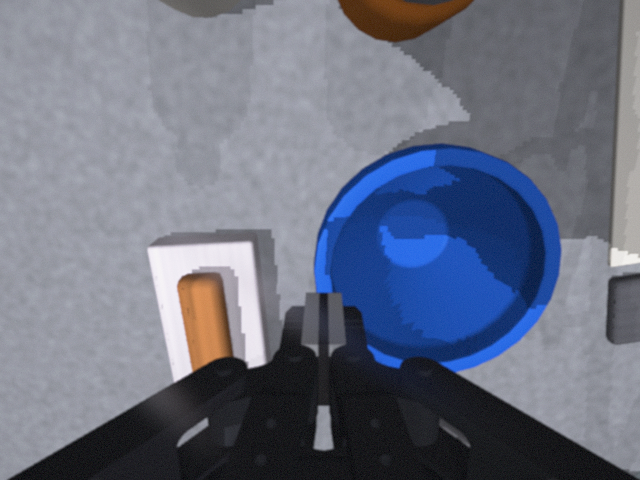

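```bash
python3 - <<'E'
from h import *
k=cal("wrist");im,d=ctrl.camera("wrist")
for r in bowls("wrist",im,d,k): print(r)
p,R,o=pose(); print(p,proj("wrist",p,k),proj("wrist",[.5076,-.0114,.062],k), proj("wrist",[.4556,-.0114,.062],k))
print(d[280:330:8,323], (k[1]@p+k[2])[2], d[255,322:334])
P=cloud(d,"wrist",None,k); 
ctrl.camera("side");im,d=ctrl.camera("side");cv2.imwrite("pics/s3.png",cv2.resize(im[200:420,200:450],None,fx=3,fy=2.7))
E
```

```text
(array([440., 255.]), np.int32(42156), np.float64(0.0631), array([ 0.507 , -0.0114]), array([ 0.5074, -0.0097]), np.float64(0.0014))
[ 0.45658847 -0.01551671  0.05117448] [[324.24004927 270.03085609]] [[437.12355377 270.5637258 ]] [[322.07347493 271.28193463]]
[0.18845214 0.18861564 0.150465   0.14544415 0.13933939 0.1352264
 0.13053201] 0.19869162950041547 [0.18327416 0.1840239  0.1836469  0.18418366 0.18464528 0.18428445
 0.18460882 0.18559536 0.18367045 0.18472059 0.18463084 0.18554479]
```

View pics/s3.png

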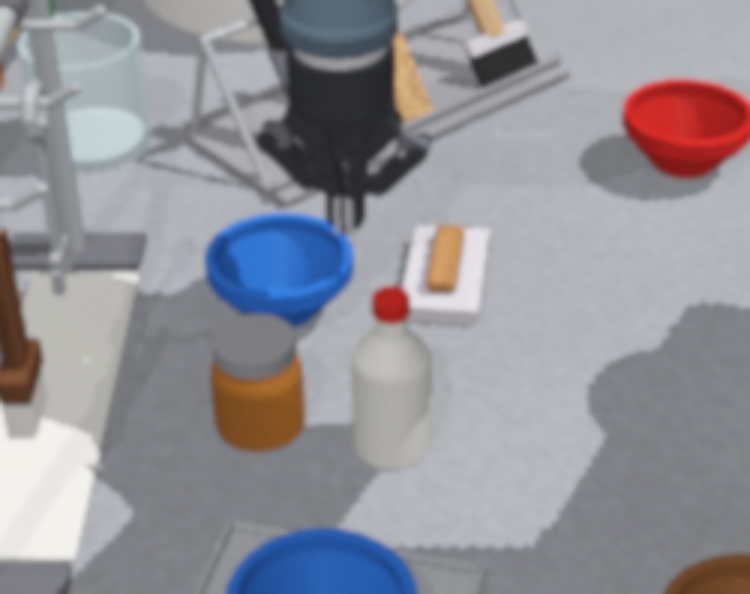

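```bash
python3 - <<'E'
from h import *
p,R,o=pose()
for dz in (0,.02,.047): print(dz,proj("side",p+[0,0,dz]),proj("scene",p+[0,0,dz]))
im,d=ctrl.camera("scene"); cv2.imwrite("pics/sc3.png",cv2.resize(im[180:340,230:430],None,fx=4,fy=3.75)); P=cloud(d,"side")
im,d=ctrl.camera("side"); 
for v in range(260,296,3): print(v,cloud(d,"side",np.arange(480)[:,None]*0+((np.arange(480)[:,None]==v)&(np.arange(640)[None]==315))).round(3))
E
```

```text
0 [[314.80262059 298.38557804]] [[319.88788126 274.82859029]]
0.02 [[314.59436778 291.44044708]] [[319.89907585 269.31739982]]
0.047 [[314.30736757 281.86912783]] [[319.91450466 261.7216696 ]]Traceback (most recent call last):
  File "<stdin>", line 6, in <module>
  File "h.py", line 12, in cloud
    if mask is not None: m&=mask
                         ^^^^^^^
numpy._core._exceptions._UFuncOutputCastingError: Cannot cast ufunc 'bitwise_and' output from dtype('int64') to dtype('bool') with casting rule 'same_kind'
```

View pics/sc3.png

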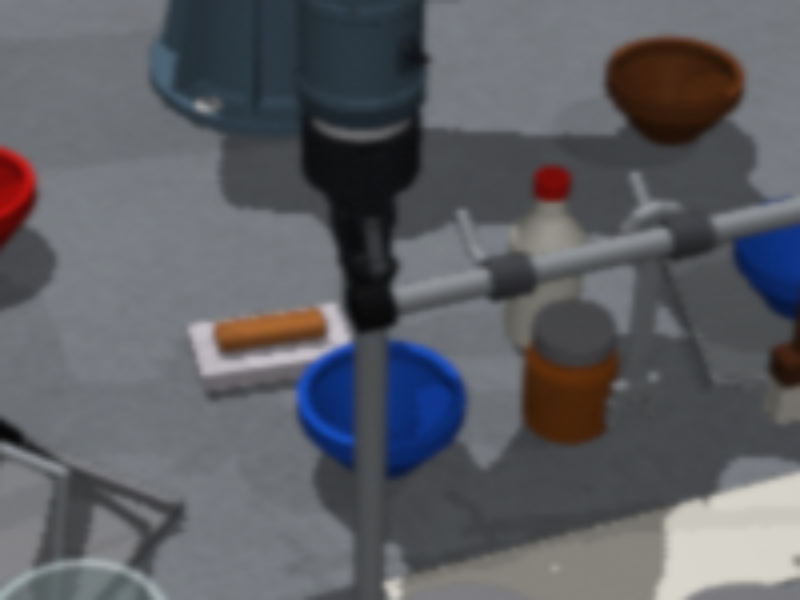

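```bash
python3 - <<'E'
from h import *
k=cal("wrist");p,R,o=pose();im,d=ctrl.camera("wrist")
P=cloud(d,"wrist",None,k); T=R.inv().apply(P-p)
m=(abs(T[:,0])<.03)&(T[:,1]<-.02)&(T[:,2]<.05)&(T[:,2]>-.03)
Q=T[m]
for y in np.arange(-.11,-.02,.005):
    s=Q[(Q[:,1]>=y)&(Q[:,1]<y+.005)]
    if len(s): print(round(y,3),len(s),"x",s[:,0].min().round(3),s[:,0].max().round(3),"z",s[:,2].min().round(3),s[:,2].max().round(3))
# side view finger tip
ks=cal("side");im,d=ctrl.camera("side");P=cloud(d,"side",None,ks)
m=(abs(P[:,0]-p[0])<.03)&(abs(P[:,1]-p[1])<.03)&(P[:,2]>.07); S=P[m]; print("side lowest",np.sort(S[:,2])[:12].round(3), S[np.argsort(S[:,2])[:5]].round(3))
E
```

```text
-0.11 1991 x -0.03 0.03 z -0.01 0.017
-0.105 1854 x -0.03 0.03 z -0.011 0.016
-0.1 5726 x -0.03 0.03 z -0.011 0.013
-0.095 3178 x -0.03 0.03 z -0.013 0.014
-0.09 2752 x -0.03 0.03 z -0.013 0.014
-0.085 1026 x -0.03 0.027 z -0.007 0.014
-0.08 1061 x -0.012 0.011 z -0.013 0.012
-0.075 543 x -0.014 0.013 z 0.006 0.012
-0.07 697 x -0.014 0.013 z 0.005 0.011
-0.065 644 x -0.014 0.013 z 0.005 0.011
-0.06 569 x -0.014 0.013 z 0.005 0.011
-0.055 507 x -0.014 0.013 z 0.005 0.011
-0.05 346 x -0.013 0.012 z 0.006 0.011
-0.045 30 x -0.007 0.006 z 0.01 0.01
side lowest [0.094 0.095 0.095 0.096 0.097 0.097 0.097 0.098 0.098 0.099 0.099 0.1  ] [[ 0.458 -0.006  0.094]
 [ 0.46  -0.004  0.095]
 [ 0.455 -0.005  0.095]
 [ 0.453 -0.004  0.096]
 [ 0.45  -0.003  0.097]]
```

The fingers closed on air. Both cameras put the real fingertips about 45 mm short of the reported TCP, measured along the tool axis. I'll correct for that offset.

Call:
step_arm --pt "0 0 0 -0.03 0 0.15 0.5" --pt "0 0 0 0 0 0 0.5" --pt "0 0 0 0 0 0 0.5" --pt "0 0 0 0 0.5 0 0.5" --pt "0 0 0 0 0.5 0 0.5" --pt "0 0 0 0 0.48 0 0.5" --pt "0 0 0 0 0 0 0.5"

```text
time_s: 7.05
eef_pos: [0.454, -0.0105, 0.0051]
eef_rot: [0.707, -0.707, 0.004, -0.001]
wrist_force: [-0.8, -0.4, -1.4]
opening: 0.5
```

```bash
cat >> h.py <<'E'
OFF=np.array([0,-0.045,0])
def tip():
    p,R,o=pose(); return p+R.apply(OFF)
E
python3 - <<'E'
from h import *
o=log(); print(o["eef_pos"],o["opening"],o["wrist_force"])
k=cal("wrist");p,R,o=pose();im,d=ctrl.camera("wrist"); cv2.imwrite("pics/w4.png",im)
P=cloud(d,"wrist",None,k); T=R.inv().apply(P-p)
m=(abs(T[:,0])<.05)&(T[:,1]<-.02)&(T[:,2]<.016)&(T[:,2]>-.03)
Q=T[m]
for y in np.arange(-.08,-.02,.005):
    s=Q[(Q[:,1]>=y)&(Q[:,1]<y+.005)]
    if len(s): print(round(y,3),len(s),"x",np.percentile(s[:,0],[0,25,75,100]).round(3))
for r in bowls("wrist",im,d,k): print(r)
E
```

```text
[ 0.45398853 -0.01054236  0.00507105] 0.5000967578390634 [-0.82772854 -0.38101004 -1.41677938]
-0.08 1505 x [-0.035 -0.023  0.022  0.033]
-0.075 993 x [-0.036 -0.024  0.023  0.035]
-0.07 970 x [-0.035 -0.025  0.024  0.035]
-0.065 864 x [-0.035 -0.025  0.023  0.035]
-0.06 3367 x [-0.036  0.     0.007  0.035]
-0.055 859 x [-0.035 -0.022  0.021  0.035]
-0.05 604 x [-0.033 -0.022  0.021  0.033]
-0.045 503 x [-0.023  0.007  0.013  0.021]
-0.04 765 x [0.007 0.01  0.015 0.022]
-0.035 821 x [0.01  0.013 0.018 0.025]
-0.03 740 x [0.014 0.016 0.02  0.025]
-0.025 508 x [0.017 0.019 0.022 0.026]
(array([482., 292.]), np.int32(54916), np.float64(0.0631), array([ 0.5069, -0.0117]), array([ 0.5079, -0.0071]), np.float64(0.0039))
(array([466., 452.]), np.int32(374), np.float64(0.1282), array([0.5274, 0.0242]), array([0.5221, 0.0437]), np.float64(0.0012))
```

View pics/w4.png

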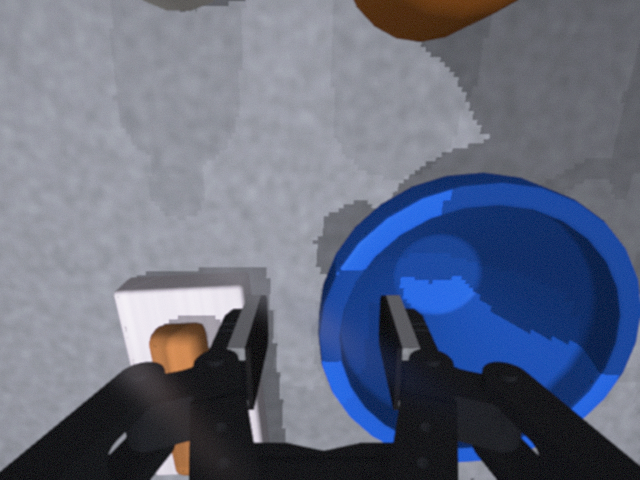

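Call:
step_arm --pt "0 0 0 0.05 0 -0.03 0.35" --pt "0 0 0 0 0 0 0.25" --pt "0 0 0 0 0 0 0.15" --pt "0 0 0 0 0 0 0" --pt "0 0 0 0 0 0 0" --pt "0 0 0 0 0 0 0"

```text
time_s: 7.7
eef_pos: [0.4575, -0.0122, 0.0073]
eef_rot: [-0.707, 0.707, -0.002, 0.002]
wrist_force: [-3.3, -1.3, 5.2]
opening: 0.093
```

```bash
python3 - <<'E'
from h import *
o=log(); print(o["eef_pos"],o["opening"],o["wrist_force"],o["torque"])
Rd=mkR([1,0,0],DOWN); p,R,_=pose()
rows([(p+[0,0,.05],R),((p+[0,0,.23]),R)],0,p,R)
E
```

```text
[ 0.45751835 -0.01224875  0.00725412] 0.09262244736579268 [-3.27905714 -1.34531166  5.20527016] [-0.18559203  0.39964885 -0.06284179]
9 rows; end [ 0.4574 -0.0121  0.2374]
[[0,0,0,0,-0.83,0,0],[0,0,0,0,-0.84,0,0],[0,0,0,0,-0.86,0,0],[0,0,0,0,-0.86,0,0],[0,0,0,0,-0.86,0,0],[0,0,0,0,-0.85,0,0],[0,0,0,0,-0.86,0,0],[0,0,0,0,-0.85,0,0],[0,0,0,0,-0.86,0,0]]
```

Call:
step_arm --pt "0 0 0 0 -0.3 0 0" --pt "0 0 0 0 -0.6 0 0" --pt "0 0 0 0 -0.8 0 0" --pt "0 0 0 0 -0.8 0 0" --pt "0 0 0 0 -0.8 0 0" --pt "0 0 0 0 -0.8 0 0" --pt "0 0 0 0 -0.8 0 0" --pt "0 0 0 0 -0.8 0 0" --pt "0 0 0 0 -0.8 0 0" --pt "0 0 0 0 -0.4 0 0"

```text
time_s: 8.7
eef_pos: [0.458, -0.012, 0.2161]
eef_rot: [-0.707, 0.707, -0.001, 0.003]
wrist_force: [-0.1, 0.5, -1.4]
opening: 0.096
```

```bash
python3 - <<'E'
from h import *
o=log(); print(o["eef_pos"],o["opening"],o["wrist_force"],o["torque"])
k=cal("wrist");im,d=ctrl.camera("wrist"); cv2.imwrite("pics/w5.png",im);p,R,_=pose()
for r in bowls("wrist",im,d,k): print(r)
# bowl rim plane
hsv=cv2.cvtColor(im,cv2.COLOR_BGR2HSV); m=(hsv[...,0]>105)&(hsv[...,0]<130)&(hsv[...,1]>150)
P=cloud(d,"wrist",m,k)
A=P[(P[:,2]>P[:,2].max()-.012)]
for s in range(4):
    a=np.arctan2(P[:,1]-p[1],P[:,0]-p[0]-.052); q=P[(a>s*np.pi/2-np.pi)&(a<s*np.pi/2-np.pi/2)]; print(s,len(q),np.percentile(q[:,2],[97,99.5]).round(4))
E
```

```text
[ 0.45798755 -0.01198117  0.21607412] 0.09591759878802833 [-0.11863154  0.51498248 -1.38987406] [-0.00726547  0.10471099  0.01249014]
(array([481., 284.]), np.int32(54630), np.float64(0.2717), array([ 0.5075, -0.011 ]), array([ 0.5094, -0.0066]), np.float64(0.0038))
(array([468., 433.]), np.int32(306), np.float64(0.325), array([ 0.4605, -0.0475]), array([ 0.4483, -0.0421]), np.float64(0.0008))
0 6643 [0.2716 0.3113]
1 17858 [0.2714 0.2719]
2 17751 [0.2718 0.2723]
3 12625 [0.3014 0.3249]
```

View pics/w5.png

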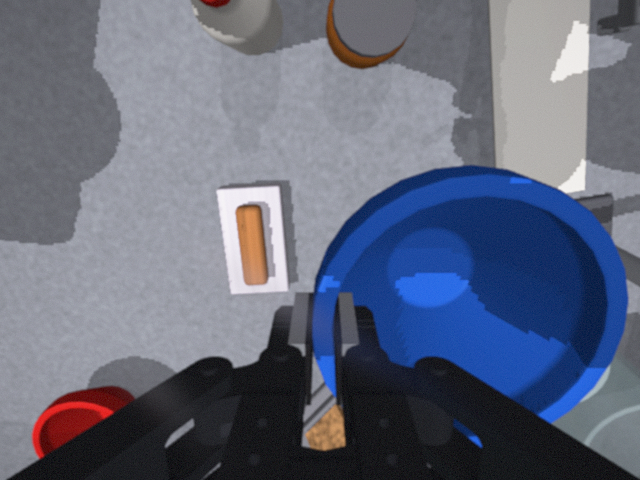

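```bash
python3 - <<'E'
from h import *
Rt=mkR([np.cos(np.radians(39)),np.sin(np.radians(39)),0],DOWN)
rows([((.44,.2,.216),Rt)],0)
E
```

```text
8 rows; end [0.4399 0.2001 0.216 ]
[[0,-0.82,0,-0.08,0,0.88,0],[0,-0.82,0.01,-0.01,0,0.89,0],[0,-0.82,0,0.07,0,0.89,0],[0.01,-0.82,0.01,0.14,0.01,0.87,0],[0,-0.82,0,0.22,0,0.86,0],[0.01,-0.82,0.01,0.29,0.01,0.84,0],[0,-0.82,0,0.37,0.01,0.81,0],[0.01,-0.82,0.01,0.43,0,0.78,0]]
```

Call:
step_arm --pt "0 -0.82 0 -0.08 0 0.88 0" --pt "0 -0.82 0 -0.01 0 0.89 0" --pt "0 -0.82 0 0.07 0 0.89 0" --pt "0 -0.82 0 0.14 0 0.87 0" --pt "0 -0.82 0 0.22 0 0.86 0" --pt "0 -0.82 0 0.29 0 0.84 0" --pt "0 -0.82 0 0.37 0 0.81 0" --pt "0 -0.82 0 0.43 0 0.78 0" --pt "0 0 0 0 0 0 0"

```text
time_s: 9.65
eef_pos: [0.4371, 0.2028, 0.2124]
eef_rot: [0.666, -0.665, -0.237, 0.238]
wrist_force: [0.5, -0.7, -1.1]
opening: 0.091
```

```bash
python3 - <<'E'
from h import *
o=log(); print(o["eef_pos"],o["opening"],o["wrist_force"],o["torque"])
k=cal("wrist");im,d=ctrl.camera("wrist"); cv2.imwrite("pics/w6.png",im);p,R,_=pose()
for r in bowls("wrist",im,d,k): print(r, R.inv().apply(np.r_[r[3],r[2]]-p).round(4))
E
```

```text
[0.43712748 0.20278181 0.21241301] 0.09081113817186727 [ 0.49690016 -0.66443768 -1.08740561] [-0.08186622  0.0564414  -0.00174495]
(array([395.,  56.]), np.int32(15903), np.float64(0.0671), array([0.4046, 0.3242]), array([0.4066, 0.3216]), np.float64(0.0031)) [0.0524 0.1454 0.1158]
(array([481., 284.]), np.int32(54632), np.float64(0.2678), array([0.4744, 0.2354]), array([0.4728, 0.2398]), np.float64(0.0037)) [ 0.0501 -0.0555  0.0031]
```

View pics/w6.png

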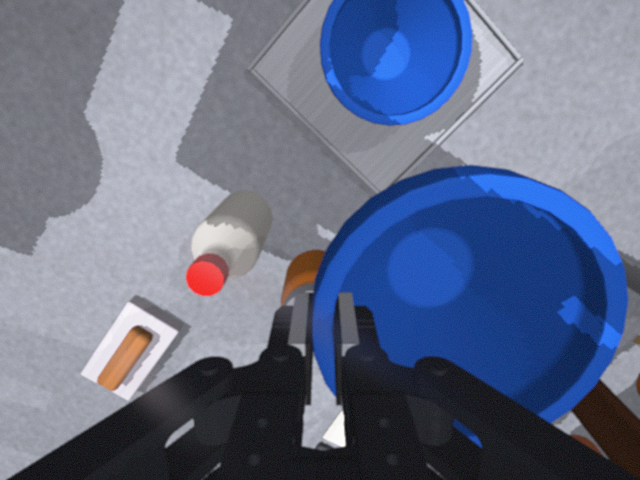

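Call:
step_arm --pt "0 0 0 0.02 0 0.7 0" --pt "0 0 0 0.02 0 0.9 0" --pt "0 0 0 0.02 0 0.9 0" --pt "0 0 0 0.02 0 0.85 0" --pt "0 0 0 0 0 0.4 0" --pt "0 0 0 0 0.5 0 0" --pt "0 0 0 0 0.8 0 0" --pt "0 0 0 0 0.8 0 0" --pt "0 0 0 0 0.8 0 0" --pt "0 0 0 0 0.7 0 0"

```text
time_s: 10.7
eef_pos: [0.3695, 0.2881, 0.1041]
eef_rot: [-0.667, 0.667, 0.235, -0.236]
wrist_force: [0.1, 0.4, -1.1]
opening: 0.091
```

```bash
python3 - <<'E'
from h import *
o=log(); print(o["eef_pos"],o["opening"],o["wrist_force"],o["torque"])
k=cal("wrist");im,d=ctrl.camera("wrist"); cv2.imwrite("pics/w7.png",im);p,R,_=pose()
for r in bowls("wrist",im,d,k): print(r, R.inv().apply(np.r_[r[3],r[2]]-p).round(4))
im,d=ctrl.camera("side")
for r in bowls("side",im,d,cal("side")): print(r)
cv2.imwrite("pics/s7.png",cv2.resize(im[320:480,230:400],None,fx=4,fy=3.7))
E
```

```text
[0.36954838 0.28813538 0.10409634] 0.0906034177341627 [ 0.07046035  0.4215676  -1.07218761] [-0.0800798  0.0302095  0.0306076]
(array([469., 270.]), np.int32(62215), np.float64(0.1594), array([0.4069, 0.3206]), array([0.3982, 0.3325]), np.float64(0.0064)) [ 0.0515 -0.0589  0.0013]
(array([295.,  89.]), np.int32(3909), np.float64(0.1328), array([ 0.7861, -1.3284]), array([ 0.7432, -1.1092]), np.float64(0.1799))
(array([305., 408.]), np.int32(4997), np.float64(0.1556), array([0.4044, 0.3229]), array([0.3947, 0.3591]), np.float64(0.0158))
```

View pics/s7.png

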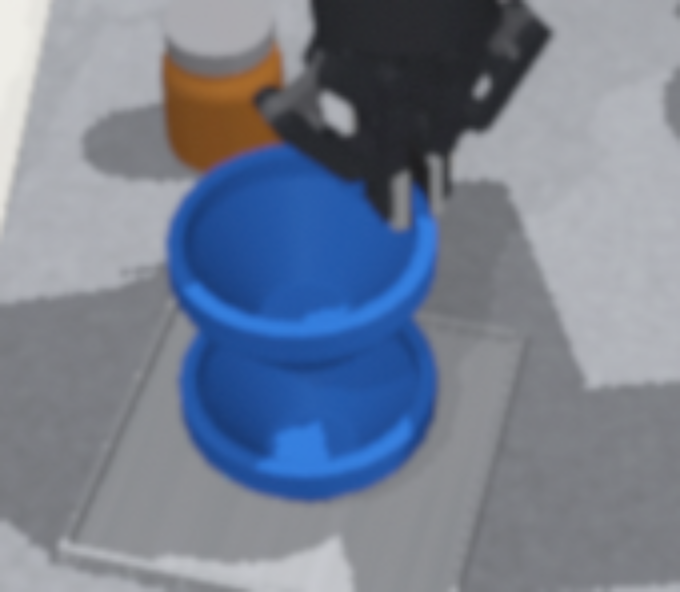

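View pics/w7.png

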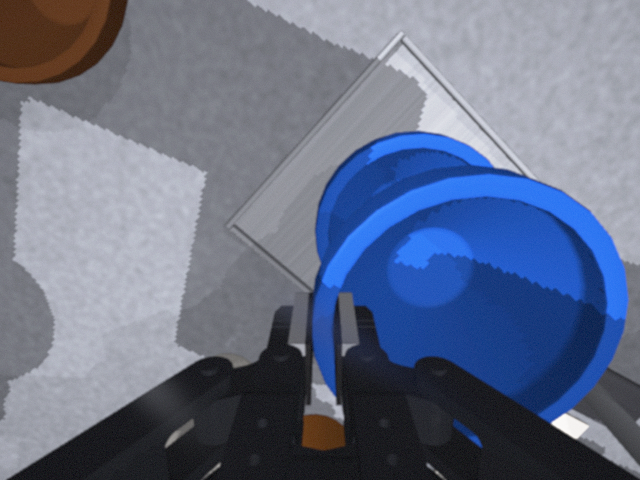

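```bash
cat >> h.py <<'E'
def rimfit(P,zt,x0,band=(0.006,0.0025)):
    from scipy.optimize import least_squares
    R=P[(P[:,2]>zt-band[0])&(P[:,2]<zt+band[1])&(np.hypot(P[:,0]-x0[0],P[:,1]-x0[1])<.075)&(np.hypot(P[:,0]-x0[0],P[:,1]-x0[1])>.04)]
    res=lambda q:np.maximum(abs(np.hypot(R[:,0]-q[0],R[:,1]-q[1])-.052)-.0042,0)+0.05*abs(np.hypot(R[:,0]-q[0],R[:,1]-q[1])-.052)
    r=least_squares(res,x0,loss='soft_l1',f_scale=.002); return r.x.round(4),len(R),np.abs(r.fun).mean().round(5)
def blue(im):
    hsv=cv2.cvtColor(im,cv2.COLOR_BGR2HSV); return (hsv[...,0]>105)&(hsv[...,0]<130)&(hsv[...,1]>150)
E
python3 - <<'E'
from h import *
for c in ["wrist","side","scene"]:
    k=cal(c); im,d=ctrl.camera(c); P=cloud(d,c,blue(im),k)
    print(c,"up",rimfit(P,.158,[.406,.322]),"low",rimfit(P,.067,[.404,.325]))
E
```

```text
wrist up (array([0.4055, 0.3202]), 15760, np.float64(0.00011)) low (array([0.405 , 0.3243]), 3428, np.float64(0.0001))
side up (array([0.4059, 0.323 ]), 743, np.float64(0.00014)) low (array([0.4038, 0.3261]), 565, np.float64(0.00013))
scene up (array([0.411, 0.32 ]), 118, np.float64(0.00039)) low (array([0.4064, 0.3223]), 129, np.float64(0.00035))
```

Call:
step_arm --pt "0 0 0 0.03 0 0.12 0" --pt "0 0 0 0 0.4 0 0" --pt "0 0 0 0 0.5 0 0" --pt "0 0 0 0 0.4 0 0" --pt "0 0 0 0 0.3 0 0" --pt "0 0 0 0 0.1 0 0" --pt "0 0 0 0 0 0 0"

```text
time_s: 11.65
eef_pos: [0.3677, 0.2926, 0.0542]
eef_rot: [-0.667, 0.667, 0.236, -0.236]
wrist_force: [-0.9, -0.7, -1.2]
opening: 0.09
```

```bash
python3 - <<'E'
from h import *
o=log(); print(o["eef_pos"],o["opening"],o["wrist_force"],o["torque"])
for c in ["wrist","side","scene"]:
    k=cal(c); im,d=ctrl.camera(c); P=cloud(d,c,blue(im),k)
    print(c,"up",rimfit(P,.106,[.406,.324],(.006,.006)),"low",rimfit(P,.067,[.404,.325]), np.percentile(P[(P[:,2]<.2)&(np.hypot(P[:,0]-.4,P[:,1]-.32)<.08),2],95))
    cv2.imwrite(f"pics/{c}8.png",im)
E
```

```text
[0.36773525 0.2925793  0.05420616] 0.08990951721121017 [-0.85931309 -0.68731797 -1.17786531] [-0.07780977  0.07253197 -0.0169373 ]
wrist up (array([0.4054, 0.3254]), 17981, np.float64(0.00011)) low (array([0.4046, 0.3247]), 3476, np.float64(9e-05)) 0.10927958898378064
side up (array([0.4052, 0.328 ]), 828, np.float64(0.00013)) low (array([0.4038, 0.3259]), 440, np.float64(0.00019)) 0.11004044134398133
scene up (array([0.4092, 0.3237]), 134, np.float64(0.00022)) low (array([0.4069, 0.323 ]), 105, np.float64(0.00044)) 0.1130162215752785
```

Call:
step_arm --pt "0 0 0 -0.04 0.1 0 0" --pt "0 0 0 0 0.1 0 0" --pt "0 0 0 0 0.08 0 0" --pt "0 0 0 0 0 0 0"

```text
time_s: 12.2
eef_pos: [0.3667, 0.2918, 0.0459]
eef_rot: [-0.667, 0.667, 0.236, -0.236]
wrist_force: [-0.4, -1.4, -1.9]
opening: 0.09
```

Call:
step_arm --pt "0 0 0 0 0.06 0 0" --pt "0 0 0 0 0 0 0"

```text
time_s: 12.4
eef_pos: [0.367, 0.2919, 0.0443]
eef_rot: [-0.667, 0.667, 0.236, -0.236]
wrist_force: [-0.2, -0.7, -1.3]
opening: 0.088
```

Call:
step_arm --pt "0 0 0 0 0.05 0 0" --pt "0 0 0 0 0 0 0"

```text
time_s: 12.6
eef_pos: [0.3671, 0.292, 0.043]
eef_rot: [-0.667, 0.667, 0.236, -0.236]
wrist_force: [0.3, 0.5, -0.9]
opening: 0.092
```

Call:
step_arm --pt "0 0 0 0 0.05 0 0" --pt "0 0 0 0 0 0 0"

```text
time_s: 12.8
eef_pos: [0.3671, 0.2918, 0.0417]
eef_rot: [-0.666, 0.667, 0.236, -0.236]
wrist_force: [-1.8, -2.7, 4.9]
opening: 0.095
```

Call:
step_arm --pt "0 0 0 0 0.04 0 0" --pt "0 0 0 0 0 0 0"

```text
time_s: 13.0
eef_pos: [0.367, 0.2917, 0.0409]
eef_rot: [-0.666, 0.667, 0.236, -0.236]
wrist_force: [-5.2, -4.0, 9.2]
opening: 0.093
```

Call:
step_arm --pt "0 0 0 0 0 0 0.15" --pt "0 0 0 0 0 0 0.25" --pt "0 0 0 0 0 0 0.4" --pt "0 0 0 0 0 0 0.4" --pt "0 0 0 0 0 0 0.4"

```text
time_s: 13.5
eef_pos: [0.3671, 0.292, 0.0402]
eef_rot: [0.667, -0.667, -0.236, 0.236]
wrist_force: [0.2, -0.6, 0.0]
opening: 0.4
```

Call:
step_arm --pt "0 0 0 0 -0.3 0 0.4" --pt "0 0 0 0 -0.6 0 0.4" --pt "0 0 0 0 -0.8 0 0.4" --pt "0 0 0 0 -0.8 0 0.4" --pt "0 0 0 0 -0.8 0 0.4" --pt "0 0 0 0 -0.8 0 0.4"

```text
time_s: 14.1
eef_pos: [0.3671, 0.292, 0.165]
eef_rot: [0.667, -0.667, -0.236, 0.236]
wrist_force: [0.5, 0.3, 0.6]
opening: 0.402
```

```bash
python3 - <<'E'
from h import *
o=log(); print(o["eef_pos"],o["opening"],o["wrist_force"],o["torque"])
for c in ["wrist","side","scene"]:
    k=cal(c); im,d=ctrl.camera(c); P=cloud(d,c,blue(im),k)
    P=P[np.hypot(P[:,0]-.404,P[:,1]-.325)<.08]
    print(c,"up",rimfit(P,.096,[.406,.324],(.006,.004)),"low",rimfit(P,.067,[.404,.325]))
    for s in range(4):
        a=np.arctan2(P[:,1]-.325,P[:,0]-.4045); q=P[(a>s*np.pi/2-np.pi)&(a<s*np.pi/2-np.pi/2)&(P[:,2]<.12)]; print(s,len(q),np.percentile(q[:,2],[95]).round(4) if len(q) else 0,end=" ")
    print()
    cv2.imwrite(f"pics/{c}9.png",im)
E
```

```text
[0.36707521 0.29197568 0.16499133] 0.4017640688340894 [0.50166393 0.28552197 0.62763895] [ 0.00481453 -0.02567304 -0.01396156]
wrist up (array([0.4047, 0.3246]), 6500, np.float64(0.00011)) low (array([0.3987, 0.3286]), 566, np.float64(0.00084))
0 4979 [0.0969] 1 6758 [0.098] 2 6741 [0.0993] 3 5039 [0.0985] 
side up (array([0.4039, 0.3265]), 893, np.float64(0.00014)) low (array([0.4033, 0.3279]), 430, np.float64(0.00057))
0 969 [0.097] 1 1140 [0.0974] 2 713 [0.0999] 3 872 [0.0985] 
scene up (array([0.4082, 0.3227]), 159, np.float64(0.00039)) low (array([0.4065, 0.3235]), 112, np.float64(0.00077))
0 120 [0.1003] 1 256 [0.0989] 2 201 [0.1017] 3 76 [0.1003]
```

View pics/wrist9.png

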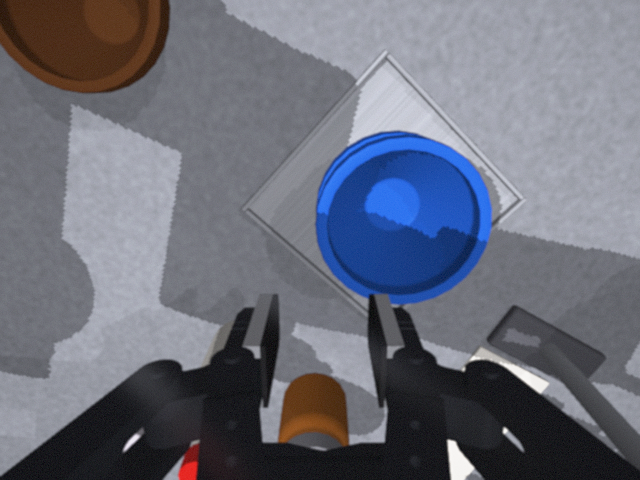

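View pics/side9.png

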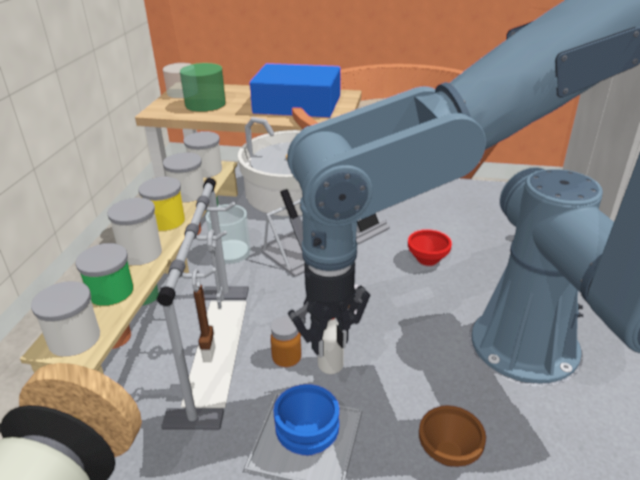

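```bash
python3 - <<'E'
from h import *
for c in ["wrist","side"]:
    k=cal(c); im,d=ctrl.camera(c); P=cloud(d,c,blue(im),k)
    r=np.hypot(P[:,0]-.4045,P[:,1]-.325)
    Q=P[(r<.0545)&(r>.0495)&(P[:,2]<.105)&(P[:,2]>.09)]
    for _ in range(3):
        A=np.c_[Q[:,:2]-[.4045,.325],np.ones(len(Q))]; s=np.linalg.lstsq(A,Q[:,2],rcond=None)[0]; e=abs(A@s-Q[:,2]); Q=Q[e<.003]
    print(c,len(Q),s.round(4),"tilt",np.degrees(np.hypot(s[0],s[1])).round(2))
data=np.loadtxt("fk.txt"); print(data.shape)
E
```

```text
wrist 3803 [0.02   0.0185 0.0976] tilt 1.56
side 384 [0.018  0.0253 0.0973] tilt 1.78
(10, 13)
```

```bash
cat > fk.py <<'E'
import numpy as np
from scipy.optimize import least_squares
from scipy.spatial.transform import Rotation as Ro
def fk(q,P):
    a1,h,L1,L2,e,d,L=P
    Rz=Ro.from_euler('z',q[0]); f=q[1]+q[2]
    w=np.array([a1+L1*np.sin(q[1])+L2*np.sin(f)+e*np.cos(f),d,h+L1*np.cos(q[1])+L2*np.cos(f)-e*np.sin(f)])
    Rw=Rz*Ro.from_euler('y',f)*Ro.from_euler('z',q[3])*Ro.from_euler('y',q[4])*Ro.from_euler('z',q[5])
    return Rz.apply(w)+Rw.apply([0,0,L]),Rw
if __name__=="__main__":
    D=np.loadtxt("fk.txt")
    r=least_squares(lambda P:np.ravel([fk(x[:6],P)[0]-x[6:9] for x in D]+[[1e-4*(P[6]-.3),1e-4*P[4],1e-4*P[0]]]),[0,.4,.4,.4,0,.1,.3])
    print(r.x.round(4),abs(r.fun).max())
    for x in D[:2]: print((fk(x[:6],r.x)[1].inv()*Ro.from_quat(x[9:])).as_matrix().round(3))
    np.save("fkP.npy",r.x)
E
python3 fk.py; cut -c1-400 fk.txt | awk '{print $1,$2,$3,$4,$5,$6}'
```

```text
[-0.      0.3134  0.4382  0.5145  0.0855  0.1178  0.3587] 8.549996727297827e-06
[[-1. -0.  0.]
 [ 0.  0.  1.]
 [-0.  1. -0.]]
[[-1. -0.  0.]
 [ 0.  0.  1.]
 [-0.  1. -0.]]
-1.0617260016386185 0.04527593586163146 1.5384718350101145 5.838941111351954e-06 1.5578637669021038 -0.22149431383470414
-0.2603756244501193 -0.06501634061270295 1.7670023473873542 -7.971161136578835e-05 1.43935599659853 -0.2620315541863604
-0.29478400041664005 0.10342665912071695 2.010841316362925 -4.40662200257571e-06 1.026928858730557 -0.2884991903507206
-0.28560817197288296 0.1897477221769718 2.0325394602087656 -2.8303736060305785e-05 0.9230888943974553 -0.2793017893986084
-0.28677518081379155 0.1893923246432434 2.0268790039611377 -0.00047006445532837837 0.9246326274547302 -0.2802402837058332
-0.2863841419834249 -0.1145442615113959 1.8607134106405243 0.0002312805893046478 1.392323932585712 -0.2802724438247343
0.18647136611317752 -0.049410760146458316 1.8078035882397152 0.0012091971536421515 1.3852651295791976 -0.49946056260536564
0.4085665025417813 0.04441301039160383 1.9475564374873175 -0.0006109535466969815 1.1508284045143384 -0.27034527203678527
0.41870406168227114 0.12736175168182054 1.9766280299176677 -2.366099925159185e-05 1.0385983545046908 -0.261972885825855
0.41804300287393836 -0.03541232582520933 1.8931841275920478 2.8216487598912722e-05 1.2831099073824825 -0.26264938857210013
```

```bash
cat > ik.py <<'E'
from fk import *
P0=np.load("fkP.npy"); lo=np.array([-2.99,-.89,.3,-1.14,0,-3.12]); hi=np.array([2.99,2.07,2.58,4.28,2.63,3.12])
M=Ro.from_matrix(np.round(np.array([[-1,0,0],[0,0,1],[0,1,0]])))
def fkt(q,P=P0):
    p,R=fk(q,P); return p,R*M
def ik(p,R,seed,P=P0):
    def f(q):
        a,b=fkt(q,P); return np.r_[(a-p)*5,(b.inv()*R).as_rotvec()]
    r=least_squares(f,np.clip(seed,lo+1e-3,hi-1e-3),bounds=(lo,hi)); return r.x,np.abs(r.fun).max()
E
python3 - <<'E'
from ik import *
from h import mkR
xr=np.array([.759,-.651,0]);yr=np.array([.651,.759,0]);Z=np.array([0,0,1.])
s,c=np.sin(np.radians(32)),np.cos(np.radians(32))
zs=s*xr+c*Z; xs=c*xr-s*Z
O=np.array([.404,-.395,.014])-0.0*xr
# rod contact: handle back at z_s~140 at rack x 51 => bottom x ~ 51-7/c..-; approx:
O=np.array([.472,-.315,0])-.105*yr+(0.051-0.140*s-0.008)*xr+.014*Z; print("O",O,"ring",O+.178*zs)
hx=np.array([.987,.16,0]);hy=np.array([-.16,.987,0]); seat=np.array([.646,.009,.285])
for L in (.30,.3587,.40):
    P=P0.copy();P[6]=L;P[1]=P0[1]+L-P0[6]
    for phi in (0,15,30,45):
        f=np.radians(phi)
        for sg in (-1,1):
            for q4,q6 in ((0,1.3),(0,-1.8),(np.pi,1.3),(np.pi,-1.8)):
                a=np.cos(f)*xs-np.sin(f)*zs; g=O+.08*zs
                q,e=ik(g+.064*a,mkR(sg*yr,a),[-.9,.5,1.8,q4,.4,q6],P)
                a2=np.cos(f)*hx-np.sin(f)*Z; g2=seat-np.array([0,0,.108])
                q2,e2=ik(g2+.064*a2,mkR(sg*hy,a2),[-.1,.5,1.8,q4,.4,q6],P)
                if e<.01 and e2<.01: print(L,phi,sg,q.round(2),q2.round(2))
E
```

```text
O [ 0.37997278 -0.37439116  0.014     ] ring [ 0.45156593 -0.43579714  0.16495256]
0.3 0 -1 [-1.13  0.29  2.23  2.32  0.49 -1.04] [-0.36  0.43  2.12  2.54  1.07 -1.25]
0.3 0 -1 [-1.13  0.29  2.23  2.32  0.49 -1.04] [-0.36  0.43  2.12  2.54  1.07 -1.25]
0.3 0 -1 [-1.13  0.29  2.23  2.32  0.49 -1.04] [-0.36  0.43  2.12  2.54  1.07 -1.25]
0.3 0 1 [-1.13  0.29  2.23  2.32  0.49  2.1 ] [-0.36  0.43  2.12  2.54  1.07  1.89]
0.3 15 -1 [-1.09  0.23  2.14  1.34  0.26 -0.04] [-0.35  0.28  2.12  2.33  0.71 -1.04]
0.3 15 -1 [-1.09  0.23  2.14  1.34  0.26 -0.04] [-0.35  0.28  2.12  2.33  0.71 -1.04]
0.3 15 -1 [-1.09  0.23  2.14  1.34  0.26 -0.04] [-0.35  0.28  2.12  2.33  0.71 -1.04]
0.3 15 1 [-1.09  0.23  2.14  1.34  0.26  3.1 ] [-0.35  0.28  2.12  2.33  0.71  2.1 ]
0.3 30 -1 [-1.04  0.24  2.01  0.36  0.45  0.94] [-0.32  0.19  2.06  1.8   0.42 -0.51]
0.3 30 -1 [-1.04  0.24  2.01  0.36  0.45  0.94] [-0.32  0.19  2.06  1.8   0.42 -0.51]
0.3 30 -1 [-1.04  0.24  2.01  0.36  0.45  0.94] [-0.32  0.19  2.06  1.8   0.42 -0.51]
0.3 45 -1 [-1.01  0.31  1.86  0.1   0.76  1.21] [-0.28  0.17  1.95  0.85  0.4
[... 2260 characters left out ...]
34  0.97 -1.24]
0.4 15 -1 [-1.16  0.18  2.3   1.68  0.3  -0.46] [-0.5   0.37  2.32  2.34  0.97 -1.24]
0.4 15 1 [-1.16  0.18  2.3   1.68  0.3   2.68] [-0.5   0.37  2.32  2.34  0.97  1.9 ]
0.4 30 -1 [-1.08  0.17  2.13  0.44  0.41  0.83] [-0.44  0.15  2.27  1.97  0.56 -0.79]
0.4 30 -1 [-1.08  0.17  2.13  0.44  0.41  0.83] [-0.44  0.15  2.27  1.97  0.56 -0.79]
0.4 45 -1 [-1.02  0.27  1.92  0.1   0.74  1.19] [-0.36  0.08  2.13  1.06  0.42  0.17]
0.4 45 -1 [-1.02  0.27  1.92  0.1   0.74  1.19] [-0.36  0.08  2.13  1.06  0.42  0.17]
0.4 45 1 [-1.02  0.27  1.92  0.1   0.74 -1.95] [-0.36  0.08  2.13  1.06  0.42 -2.97]
0.4 45 1 [-1.02  0.27  1.92  0.1   0.74 -1.95] [-0.36  0.08  2.13  1.06  0.42 -2.97]
```

```bash
python3 - <<'E'
from h import *
from scipy.optimize import least_squares
D=np.loadtxt("fk.txt")[0]; p=D[6:9]; R=Ro.from_quat(D[9:])
M=np.array([[1,0,0],[0,-.313,-.95],[0,.95,-.313]]); M=cal("wrist")[1]@pose()[1].as_matrix()
C=p+R.apply([.0005,-.1828,.0797]); Rc=M@R.as_matrix().T; k=(cal("wrist")[0],Rc,-Rc@C)
kp=np.array([[433,149],[413,150],[333,148],[310,115],[318,178]],float)
im=cv2.imread("pics/w1.png"); cv2.imwrite("pics/w1c.png",cv2.resize(im[90:210,280:480],None,fx=4,fy=4,interpolation=2))
def pts(q):
    x,y,yaw,z0=q; xr=np.array([np.cos(yaw),np.sin(yaw),0]);yr=np.array([-np.sin(yaw),np.cos(yaw),0]);s,c=np.sin(np.radians(32)),np.cos(np.radians(32))
    zs=s*xr+c*np.array([0,0,1]);xs=c*xr-s*np.array([0,0,1]); O=np.array([x,y,z0])
    return np.array([O+.178*zs,O+.162*zs-.007*xs,O+.05*zs-.007*xs,O-.004*xs+.035*yr,O-.004*xs-.035*yr])
f=lambda q:(proj("wrist",pts(q),k)-kp).ravel()
r=least_squares(lambda q:np.r_[f(q),(q[3]-.014)*1000],[.38,-.374,np.radians(-40.6),.014]); print(r.x,np.degrees(r.x[2]),r.fun.round(1)); print(pts(r.x).round(3))
E
```

```text
[ 0.37623456 -0.38524536 -0.67830208  0.01347995] -38.86384661945333 [ 1.3  0.1 -0.3  0.5  1.8  0.1 -3.  -0.4 -0.3 -0.5 -0.5]
[[ 0.45  -0.444  0.164]
 [ 0.438 -0.435  0.155]
 [ 0.392 -0.398  0.06 ]
 [ 0.396 -0.356  0.016]
 [ 0.352 -0.41   0.016]]
```

View pics/w1c.png

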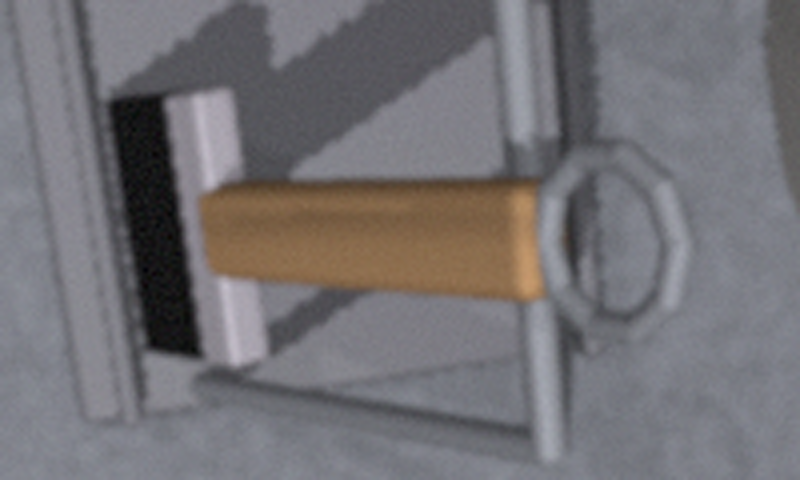

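```bash
cat >> ik.py <<'E'
def jrows(q0,q1,g,n,lift=0,dec=2):
    """waypoints along joint line, with vertical bump; returns list (p,R)"""
    out=[]
    for s in np.linspace(0,1,n+1)[1:]:
        p,R=fkt(q0+(q1-q0)*s); out.append((p+[0,0,lift*4*s*(1-s)],R))
    return out
def emit(w,g,p0,R0):
    out=[];p,R=p0,R0
    for tp,tR in w:
        rv=(R.inv()*tR).as_rotvec()/np.radians(6); sv=R.inv().apply(tp-p)/.03
        a=np.round(np.clip(rv,-1,1),2);s=np.round(np.clip(sv,-1,1),2); out.append(list(a)+list(s)+[g]); p=p+R.apply(s*.03);R=R*Ro.from_rotvec(a*np.radians(6))
    print(len(out),"end",p.round(4),"err",(p-w[-1][0]).round(4),np.degrees((R.inv()*w[-1][1]).magnitude()).round(2),"max",np.abs(np.array(out)[:,:6]).max(0))
    for i in range(0,len(out),10): print("["+",".join("["+",".join(f"{v+0:g}" for v in r)+"]" for r in out[i:i+10])+"]")
    return p,R
def sframe(x,y,z,yaw,tilt=32):
    xr=np.array([np.cos(yaw),np.sin(yaw),0]);yr=np.array([-np.sin(yaw),np.cos(yaw),0]);Z=np.array([0,0,1.]);s,c=np.sin(np.radians(tilt)),np.cos(np.radians(tilt))
    return np.array([x,y,z]),c*xr-s*Z,yr,s*xr+c*Z
def gpose(fr,phi,zg=.08,back=0,sg=-1):
    O,xs,ys,zs=fr; f=np.radians(phi); a=np.cos(f)*xs-np.sin(f)*zs
    from h import mkR
    return O+zg*zs+(.064-back)*a, mkR(sg*ys,a)
E
python3 - <<'E'
from h import *
from ik import *
fr=sframe(.376,-.385,.0135,np.radians(-39))
p,R,o=pose(); q0=np.array(o["q"])
tp,tR=gpose(fr,30,back=.12)
q1,e=ik(tp,tR,[-1,.1,1.9,.4,.6,.9]); print(q0.round(2),q1.round(2),e,tp)
w=jrows(q0,q1,1,30,.08)
print(np.array([x[0] for x in w])[::3].round(3))
emit(w,.6,p,R)
E
```

```text
[ 0.42 -0.03  1.9   0.    1.28 -0.26] [-1.15 -0.13  2.15  0.33  0.71  0.89] 2.7755575615628914e-15 [ 0.38851449 -0.39513403  0.13078891]
[[ 0.382  0.277  0.171]
 [ 0.425  0.226  0.191]
 [ 0.462  0.167  0.205]
 [ 0.49   0.102  0.214]
 [ 0.509  0.031  0.218]
 [ 0.517 -0.044  0.216]
 [ 0.513 -0.122  0.208]
 [ 0.497 -0.2    0.195]
 [ 0.467 -0.277  0.176]
 [ 0.424 -0.35   0.151]]
30 end [ 0.3885 -0.3951  0.1309] err [-0.      0.      0.0001] 0.03 max [0.14 0.92 0.28 0.95 0.27 0.72]
[[0.06,0.9,-0.15,0.08,-0.26,-0.72,0.6],[0.06,0.9,-0.16,0.13,-0.25,-0.72,0.6],[0.06,0.9,-0.16,0.16,-0.23,-0.72,0.6],[0.06,0.91,-0.16,0.2,-0.21,-0.72,0.6],[0.05,0.9,-0.16,0.24,-0.19,-0.72,0.6],[0.05,0.91,-0.16,0.27,-0.18,-0.71,0.6],[0.05,0.91,-0.17,0.31,-0.16,-0.7,0.6],[0.05,0.91,-0.17,0.35,-0.14,-0.7,0.6],[0.04,0.91,-0.17,0.38,-0.12,-0.69,0.6],[0.05,0.92,-0.18,0.42,-0.1,-0.67,0.6]]
[[0.05,0.91,-0.18,0.46,-0.09,-0.67,0.6],[0.04,0.92,-0.19,0.48,-0.07,-0.65,0.6],[0.05,0.91,-0.19,0.52,-0.05,-0.64,0.6],[0.05,0.92,-0.2,0.55,-0.03,-0.62,0.6],[0.05,0.91,-0.2,0.59,-0.01,-0.61,0.6],[0.05,0.92,-0.21,0.61,0.01,-0.59,0.6],[0.06,0.91,-0.21,0.64,0.03,-0.57,0.6],[0.05,0.92,-0.22,0.68,0.04,-0.55,0.6],[0.07,0.91,-0.22,0.7,0.07,-0.53,0.6],[0.06,0.92,-0.23,0.72,0.08,-0.51,0.6]]
[[0.07,0.91,-0.23,0.76,0.1,-0.49,0.6],[0.08,0.91,-0.24,0.78,0.12,-0.47,0.6],[0.08,0.91,-0.25,0.8,0.14,-0.44,0.6],[0.09,0.91,-0.25,0.83,0.16,-0.42,0.6],[0.09,0.91,-0.25,0.85,0.18,-0.39,0.6],[0.1,0.91,-0.26,0.87,0.19,-0.37,0.6],[0.11,0.91,-0.26,0.89,0.22,-0.34,0.6],[0.12,0.9,-0.27,0.92,0.23,-0.32,0.6],[0.12,0.9,-0.27,0.93,0.25,-0.29,0.6],[0.14,0.9,-0.28,0.95,0.27,-0.26,0.6]]
```

Call:
step_arm --pt "0.06 0.9 -0.15 0.08 -0.26 -0.72 0.6" --pt "0.06 0.9 -0.16 0.13 -0.25 -0.72 0.6" --pt "0.06 0.9 -0.16 0.16 -0.23 -0.72 0.6" --pt "0.06 0.91 -0.16 0.2 -0.21 -0.72 0.6" --pt "0.05 0.9 -0.16 0.24 -0.19 -0.72 0.6" --pt "0.05 0.91 -0.16 0.27 -0.18 -0.71 0.6" --pt "0.05 0.91 -0.17 0.31 -0.16 -0.7 0.6" --pt "0.05 0.91 -0.17 0.35 -0.14 -0.7 0.6" --pt "0.04 0.91 -0.17 0.38 -0.12 -0.69 0.6" --pt "0.05 0.92 -0.18 0.42 -0.1 -0.67 0.6"

```text
time_s: 15.35
eef_pos: [0.4899, 0.1015, 0.2132]
eef_rot: [0.734, -0.661, 0.049, -0.145]
wrist_force: [0.1, 0.6, 0.3]
opening: 0.596
```

Call:
step_arm --pt "0.05 0.91 -0.18 0.46 -0.09 -0.67 0.6" --pt "0.04 0.92 -0.19 0.48 -0.07 -0.65 0.6" --pt "0.05 0.91 -0.19 0.52 -0.05 -0.64 0.6" --pt "0.05 0.92 -0.2 0.55 -0.03 -0.62 0.6" --pt "0.05 0.91 -0.2 0.59 -0.01 -0.61 0.6" --pt "0.05 0.92 -0.21 0.61 0.01 -0.59 0.6" --pt "0.06 0.91 -0.21 0.64 0.03 -0.57 0.6" --pt "0.05 0.92 -0.22 0.68 0.04 -0.55 0.6" --pt "0.07 0.91 -0.22 0.7 0.07 -0.53 0.6" --pt "0.06 0.92 -0.23 0.72 0.08 -0.51 0.6"

```text
time_s: 16.35
eef_pos: [0.5086, -0.1483, 0.2028]
eef_rot: [0.626, -0.503, 0.309, -0.509]
wrist_force: [-0.4, -0.7, -0.1]
opening: 0.601
```

Call:
step_arm --pt "0.07 0.91 -0.23 0.76 0.1 -0.49 0.6" --pt "0.08 0.91 -0.24 0.78 0.12 -0.47 0.6" --pt "0.08 0.91 -0.25 0.8 0.14 -0.44 0.6" --pt "0.09 0.91 -0.25 0.83 0.16 -0.42 0.6" --pt "0.09 0.91 -0.25 0.85 0.18 -0.39 0.6" --pt "0.1 0.91 -0.26 0.87 0.19 -0.37 0.6" --pt "0.11 0.91 -0.26 0.89 0.22 -0.34 0.6" --pt "0.12 0.9 -0.27 0.92 0.23 -0.32 0.6" --pt "0.12 0.9 -0.27 0.93 0.25 -0.29 0.6" --pt "0.14 0.9 -0.28 0.95 0.27 -0.26 0.6"

```text
time_s: 17.35
eef_pos: [0.3876, -0.3949, 0.1293]
eef_rot: [-0.368, 0.22, -0.466, 0.774]
wrist_force: [0.5, -1.1, -0.4]
opening: 0.6
```

```bash
python3 - <<'E'
from h import *
o=log(); print(o["q"].round(3),o["eef_pos"],o["time_s"],o["opening"])
k=cal("wrist");im,d=ctrl.camera("wrist"); cv2.imwrite("pics/w10.png",im); np.savez("pics/w10.npz",d=d,K=k[0],R=k[1],t=k[2])
E
python3 fk.py
```

```text
[-1.153 -0.13   2.153  0.334  0.706  0.893] [ 0.38755159 -0.39494732  0.1292746 ] 17.35 0.6003130034421326
[0.     0.3134 0.4382 0.5145 0.0855 0.1178 0.3587] 8.549999288055788e-06
[[-1. -0.  0.]
 [ 0.  0.  1.]
 [-0.  1. -0.]]
[[-1. -0.  0.]
 [ 0.  0.  1.]
 [-0.  1. -0.]]
```

View pics/w10.png

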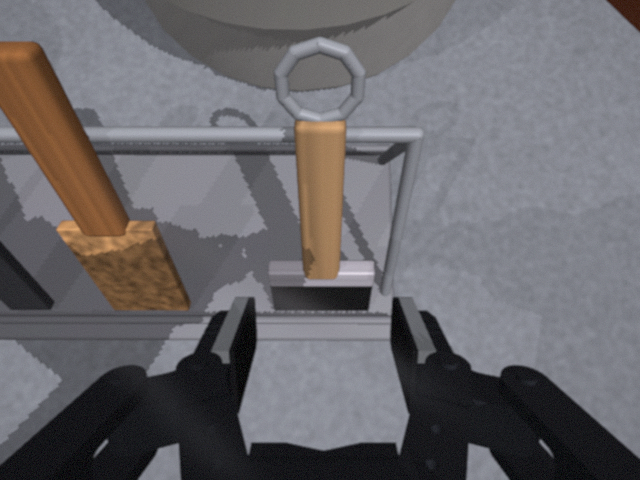

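```bash
python3 - <<'E'
from h import *
from ik import *
z=np.load("pics/w10.npz"); k=(z["K"],z["R"],z["t"]); d=z["d"]; im=cv2.imread("pics/w10.png")
hsv=cv2.cvtColor(im,cv2.COLOR_BGR2HSV)
m=np.zeros((480,640),bool); m[135:265,292:352]=True; m&=(hsv[...,1]>70)&(hsv[...,0]<25)
P=cloud(d,"wrist",m,k); c=P.mean(0); u,s,vt=np.linalg.svd(P-c); n=vt[2]; n*=np.sign(n[2]); ax=vt[0]*np.sign(vt[0][2])
print(len(P),"c",c.round(4),"n",n.round(3),"axis",ax.round(3),"resid",(s[2]/np.sqrt(len(P))).round(4))
print("tilt from n",np.degrees(np.arcsin(n[2])),"yaw n",np.degrees(np.arctan2(-n[1],-n[0])),"tilt axis",np.degrees(np.arccos(ax[2])),"yaw axis",np.degrees(np.arctan2(ax[1],ax[0])))
kp=np.array([[320,82],[296,122],[347,122],[303,277],[339,277],[270,263],[374,263],[271,312],[372,312]],float)
def pts(q):
    O,xs,ys,zs=sframe(q[0],q[1],q[2],q[3],q[4]*10)
    L=np.array([[0,0,.178],[-.007,.012,.162],[-.007,-.012,.162],[-.007,.012,.042],[-.007,-.012,.042],[-.006,.035,.05],[-.006,-.035,.05],[-.004,.035,0],[-.004,-.035,0]])
    return O+L@np.array([xs,ys,zs])
def f(q):
    e=(proj("wrist",pts(q),k)-kp)[:7]; O,xs,ys,zs=sframe(q[0],q[1],q[2],q[3],q[4]*10)
    dd=(P[::20]-O)@xs+.007
    return np.r_[e.ravel()/2,dd/.002/8]
r=least_squares(f,[.376,-.385,.0135,np.radians(-39),3.2],loss='soft_l1'); q=r.x
print(q.round(4),np.degrees(q[3]),(proj("wrist",pts(q),k)-kp).round(1).tolist())
E
```

```text
5601 c [ 0.418  -0.4192  0.117 ] n [-0.639  0.561  0.527] axis [ 0.406 -0.335  0.85 ] resid 0.0021
tilt from n 31.769400777634743 yaw n -41.300491689480616 tilt axis 31.782013848341528 yaw axis -39.50380024446385
[ 0.3785 -0.387   0.0143 -0.6888  3.0132] -39.46680996138636 [[0.6, -1.6], [-2.8, 0.5], [1.0, 0.7], [0.2, -1.5], [0.5, -1.3], [-2.7, 4.2], [1.4, 4.6], [3.5, -8.4], [-3.4, -8.0]]
```

```bash
python3 - <<'E'
from h import *
from ik import *
z=np.load("pics/w10.npz"); k=(z["K"],z["R"],z["t"]); d=z["d"]; im=cv2.imread("pics/w10.png")
hsv=cv2.cvtColor(im,cv2.COLOR_BGR2HSV)
m=np.zeros((480,640),bool); m[135:265,292:352]=True; m&=(hsv[...,1]>70)&(hsv[...,0]<25)
P=cloud(d,"wrist",m,k)
L=np.array([[0,0,.178],[-.007,.012,.162],[-.007,-.012,.162],[-.007,.012,.042],[-.007,-.012,.042]])
kp=np.array([[320,82],[296,122],[347,122],[303,277],[339,277]],float)
def pts(q):
    O,xs,ys,zs=sframe(q[0],q[1],q[2],q[3],31.9); return O+L@np.array([xs,ys,zs])
def f(q):
    O,xs,ys,zs=sframe(q[0],q[1],q[2],q[3],31.9)
    return np.r_[(proj("wrist",pts(q),k)-kp).ravel()/2,((P[::20]-O)@xs+.007)/.002/8]
q=least_squares(f,[.376,-.385,.0135,np.radians(-39)],loss='soft_l1').x
print(q.round(4),np.degrees(q[3]),(proj("wrist",pts(q),k)-kp).round(1).tolist())
fr=sframe(q[0],q[1],q[2],q[3],31.9); np.save("scr.npy",q)
tp,tR=gpose(fr,30); p,R,o=pose()
e=R.inv().apply(tp-p); print("delta tool",e.round(4),"rot",np.degrees((R.inv()*tR).as_rotvec()).round(2), "grip z",(fr[0]+.08*fr[3]).round(4))
q1,er=ik(tp,tR,o["q"]); print(q1.round(2),er)
pa=gpose(fr,30,back=.05)
a,b=rows([pa],.6,maxs=.8); rows([(tp,tR)],.6,a,b,maxs=.4)
E
```

```text
[ 0.3759 -0.3847  0.0152 -0.6906] -39.567831249066366 [[0.7, -1.8], [-2.5, 0.1], [0.8, 0.3], [-0.1, 2.0], [0.3, 2.2]]
delta tool [-0.0025  0.116   0.0044] rot [ 0.28 -0.06 -0.1 ] grip z [ 0.4085 -0.4116  0.0831]
[-1.09  0.21  2.07  0.44  0.44  0.81] 9.964390423888858e-12
3 rows; end [ 0.4135 -0.4157  0.0707]
[[0.02,0,-0.01,-0.03,0.73,0.05,0.6],[0.01,0,0,-0.03,0.74,0.04,0.6],[0.02,-0.01,-0.01,-0.03,0.73,0.04,0.6]]
5 rows; end [ 0.4317 -0.4307  0.0265]
[[0,0,0,0,0.33,0,0.6],[0,0,0,0,0.33,0,0.6],[0,0,0,0,0.34,0,0.6],[0,0,0,0,0.33,0,0.6],[0,0,0,0,0.34,0,0.6]]
```

Call:
step_arm --pt "0.02 0 -0.01 -0.03 0.73 0.05 0.6" --pt "0.01 0 0 -0.03 0.74 0.04 0.6" --pt "0.02 0 -0.01 -0.03 0.73 0.04 0.6" --pt "0 0 0 0 0.33 0 0.6" --pt "0 0 0 0 0.33 0 0.6" --pt "0 0 0 0 0.34 0 0.6" --pt "0 0 0 0 0 0 0.6"

```text
time_s: 18.1
eef_pos: [0.4283, -0.4232, 0.0473]
eef_rot: [-0.369, 0.221, -0.463, 0.775]
wrist_force: [-0.3, -0.7, -0.2]
opening: 0.596
```

```bash
python3 - <<'E'
from h import *
from ik import *
o=log(); print(o["eef_pos"],o["wrist_force"])
k=cal("wrist");im,d=ctrl.camera("wrist"); cv2.imwrite("pics/w11.png",im)
q=np.load("scr.npy"); fr=sframe(*q,31.9); tp,tR=gpose(fr,30);p,R,_=pose(); print(R.inv().apply(tp-p).round(4),np.degrees((R.inv()*tR).as_rotvec()).round(2))
O,xs,ys,zs=fr
for l in ([0,0,.178],[-.007,.012,.162],[-.007,-.012,.162],[-.007,.012,.08],[-.007,-.012,.08]): print(l,proj("wrist",O+np.array(l)@np.array([xs,ys,zs]),k).round())
E
```

```text
[ 0.42832453 -0.42323268  0.04727706] [-0.25827046 -0.73935916 -0.16222841]
[ 0.0036  0.0222 -0.0036] [-0.17  0.52 -0.17]
[0, 0, 0.178] [[338.  89.]]
[-0.007, 0.012, 0.162] [[284. 170.]]
[-0.007, -0.012, 0.162] [[389. 171.]]
[-0.007, 0.012, 0.08] [[298. 340.]]
[-0.007, -0.012, 0.08] [[362. 341.]]
```

View pics/w11.png

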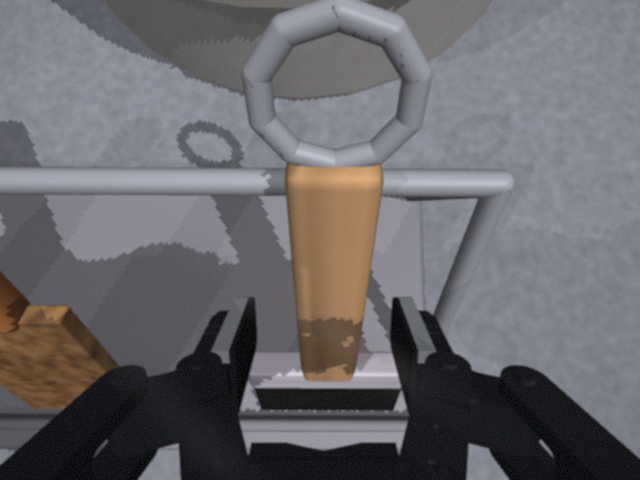

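Call:
step_arm --pt "0 0 0 0.12 0.25 -0.1 0.6" --pt "0 0 0 0 0.25 -0.02 0.6" --pt "0 0 0 0 0.24 0 0.6" --pt "0 0 0 0 0 0 0.45" --pt "0 0 0 0 0 0 0.35" --pt "0 0 0 0 0 0 0.2" --pt "0 0 0 0 0 0 0" --pt "0 0 0 0 0 0 0"

```text
time_s: 18.95
eef_pos: [0.4318, -0.431, 0.0272]
eef_rot: [-0.369, 0.221, -0.462, 0.775]
wrist_force: [0.7, 1.1, 0.0]
opening: 0.271
```

```bash
python3 - <<'E'
from h import *
from ik import *
o=log(); print(o["eef_pos"],o["wrist_force"],o["torque"],o["opening"])
k=cal("wrist");im,d=ctrl.camera("wrist"); cv2.imwrite("pics/w12.png",im)
E
```

```text
[ 0.43183113 -0.43100093  0.02721723] [0.6927041  1.0752398  0.04153253] [ 0.33300909  0.14712599 -0.00977763] 0.2712182539575304
```

View pics/w12.png

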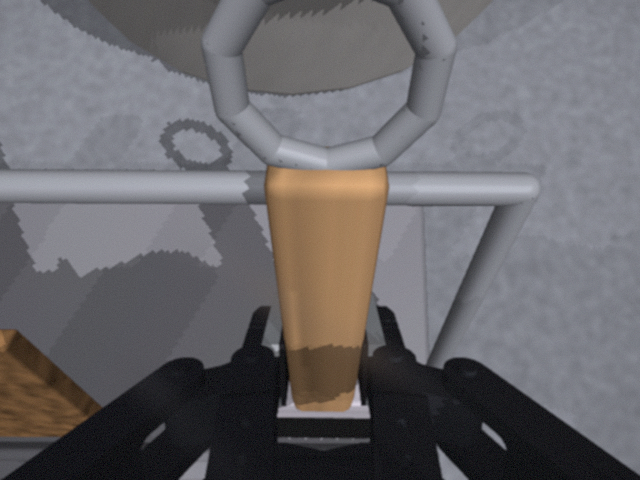

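```bash
cat > lift.py <<'E'
E
python3 - <<'E'
from h import *
from ik import *
p,R,o=pose(); q0=o["q"]
q=np.load("scr.npy"); O,xs,ys,zs=sframe(*q,31.9)
T=lambda X:R.inv().apply(X-p)
print("ring in tool",T(O+.178*zs).round(4),"zs",R.inv().apply(zs).round(4),"xs",R.inv().apply(xs).round(4)); np.savez("held.npz",ring=T(O+.178*zs),zs=R.inv().apply(zs),xs=R.inv().apply(xs),ys=R.inv().apply(ys))
print(proj("wrist",O+.178*zs))
a,b=rows([(p+[-0.01,.01,.14],R)],0,p,R,maxs=.75)
# hang targets
hx=np.array([.987,.16,0])/np.linalg.norm([.987,.16]);
hy=np.array([-hx[1],hx[0],0])
Rh=None
# want scraper xs->hx, zs->Z ; R_h = Wscr * (scr in tool)^-1
S=np.c_[R.inv().apply(xs),R.inv().apply(ys),R.inv().apply(zs)]
W=np.c_[hx,hy,[0,0,1]]
Rh=Ro.from_matrix(W@S.T)
H=np.array([.676,.014,.300]) # hook origin est
ringt=H+hx*(-.115)+np.array([0,0,.0])
ph=ringt-Rh.apply(T(O+.178*zs))
qa,e=ik(a,R,q0); qh,e2=ik(ph,Rh,[-.4,.1,2.1,1.8,.5,-.5]); print(qa.round(2),e,qh.round(2),e2,ph.round(3))
w=jrows(qa,qh,0,30,.0)
rt=T(O+.178*zs)
print(np.array([np.r_[x[0]+x[1].apply(rt),x[0]+x[1].apply(rt-.178*S[:,2])] for x in w])[::3].round(3))
E
```

```text
ring in tool [ 0.0004 -0.1123  0.0849] zs [ 0.0066 -0.4967  0.8679] xs [0.0067 0.8679 0.4967]
[[319.922809    67.61229184]]
6 rows; end [ 0.4218 -0.421   0.1672]
[[0,0,0,-0.01,-0.72,0.3,0],[0,0,0,-0.01,-0.72,0.3,0],[0,0,0,0,-0.72,0.3,0],[0,0,0,-0.01,-0.72,0.3,0],[0,0,0,0,-0.73,0.3,0],[0,0,0,-0.01,-0.72,0.3,0]]
[-1.1  -0.09  2.03  0.28  0.76  0.99] 1.1574075031717257e-13 [-0.53 -0.1   2.38  1.67  0.59 -0.53] 1.1102230246251565e-15 [0.617 0.004 0.171]
[[ 0.452 -0.418  0.304  0.38  -0.361  0.151]
 [ 0.487 -0.369  0.298  0.418 -0.319  0.142]
 [ 0.516 -0.32   0.296  0.452 -0.277  0.135]
 [ 0.539 -0.271  0.295  0.481 -0.235  0.131]
 [ 0.555 -0.224  0.297  0.506 -0.194  0.128]
 [ 0.567 -0.179  0.298  0.526 -0.155  0.127]
 [ 0.573 -0.136  0.3    0.542 -0.118  0.126]
 [ 0.575 -0.096  0.302  0.553 -0.083  0.126]
 [ 0.573 -0.059  0.302  0.56  -0.051  0.125]
 [ 0.568 -0.025  0.301  0.563 -0.022  0.124]]
```

Call:
step_arm --pt "0 0 0 0 -0.2 0.08 0" --pt "0 0 0 0 -0.5 0.22 0" --pt "0 0 0 0 -0.72 0.3 0" --pt "0 0 0 0 -0.72 0.3 0" --pt "0 0 0 0 -0.72 0.3 0" --pt "0 0 0 0 -0.72 0.3 0" --pt "0 0 0 0 -0.73 0.3 0" --pt "0 0 0 0 0 0 0"

```text
time_s: 19.8
eef_pos: [0.4222, -0.4244, 0.1712]
eef_rot: [-0.369, 0.221, -0.459, 0.777]
wrist_force: [1.0, -0.9, -1.0]
opening: 0.271
```

```bash
python3 - <<'E'
from h import *
from ik import *
o=log(); print(o["eef_pos"],o["wrist_force"],o["torque"],o["opening"])
im,d=ctrl.camera("wrist"); cv2.imwrite("pics/w13.png",im)
im,d=ctrl.camera("side"); cv2.imwrite("pics/s13.png",im)
p,R,o=pose(); q0=np.array(o["q"]); h=np.load("held.npz")
hx=np.array([.987,.16,0])/np.linalg.norm([.987,.16]); hy=np.array([-hx[1],hx[0],0])
S=np.c_[h["xs"],h["ys"],h["zs"]]; Rh=Ro.from_matrix(np.c_[hx,hy,[0,0,1]]@S.T)
ringt=np.array([.676,.014,.300])+hx*(-.115); ph=ringt-Rh.apply(h["ring"]); qh,e2=ik(ph,Rh,[-.4,.1,2.1,1.8,.5,-.5])
w=jrows(q0,qh,0,30,.05); emit(w,0,p,R)
E
```

```text
[ 0.42219009 -0.42435755  0.17116314] [ 0.9848007  -0.870889   -0.97533074] [0.14980512 0.25189345 0.01290307] 0.2710610247632904
30 end [0.6171 0.0046 0.1704] err [ 0.      0.0001 -0.0002] 0.03 max [0.18 0.3  0.35 0.75 0.14 0.19]
[[0.12,-0.3,0.35,-0.75,-0.08,0.11,0],[0.13,-0.29,0.33,-0.73,-0.06,0.12,0],[0.13,-0.28,0.33,-0.72,-0.05,0.12,0],[0.14,-0.28,0.31,-0.72,-0.02,0.13,0],[0.15,-0.27,0.31,-0.69,-0.01,0.13,0],[0.15,-0.26,0.29,-0.68,0.01,0.13,0],[0.16,-0.26,0.29,-0.67,0.02,0.13,0],[0.17,-0.26,0.27,-0.65,0.04,0.13,0],[0.16,-0.24,0.26,-0.63,0.05,0.13,0],[0.18,-0.24,0.25,-0.62,0.06,0.12,0]]
[[0.17,-0.24,0.23,-0.6,0.08,0.13,0],[0.18,-0.23,0.23,-0.58,0.08,0.11,0],[0.18,-0.22,0.21,-0.56,0.1,0.11,0],[0.18,-0.21,0.2,-0.55,0.1,0.1,0],[0.18,-0.21,0.19,-0.53,0.11,0.08,0],[0.18,-0.21,0.18,-0.51,0.12,0.08,0],[0.17,-0.2,0.16,-0.49,0.12,0.06,0],[0.18,-0.19,0.15,-0.48,0.13,0.05,0],[0.18,-0.19,0.14,-0.46,0.13,0.04,0],[0.17,-0.18,0.13,-0.44,0.14,0.02,0]]
[[0.17,-0.18,0.12,-0.43,0.14,0,0],[0.16,-0.18,0.1,-0.42,0.13,-0.01,0],[0.16,-0.17,0.1,-0.4,0.14,-0.04,0],[0.16,-0.16,0.08,-0.39,0.14,-0.05,0],[0.15,-0.16,0.07,-0.37,0.14,-0.08,0],[0.14,-0.16,0.07,-0.36,0.13,-0.09,0],[0.13,-0.16,0.05,-0.36,0.13,-0.12,0],[0.13,-0.15,0.04,-0.34,0.13,-0.14,0],[0.12,-0.15,0.04,-0.33,0.13,-0.16,0],[0.11,-0.14,0.02,-0.33,0.13,-0.19,0]]
```

View pics/s13.png

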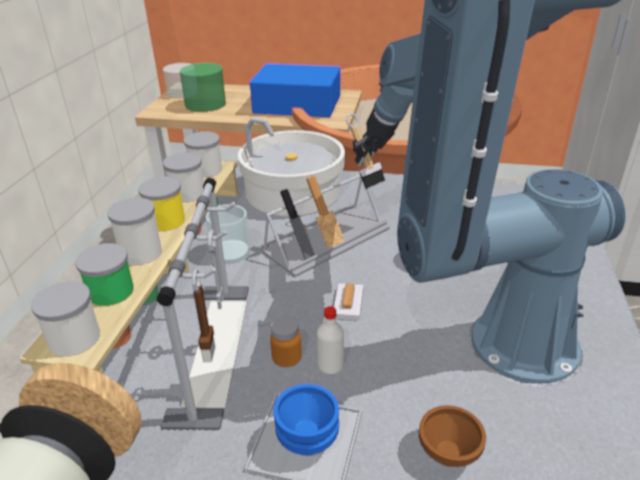

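View pics/w13.png

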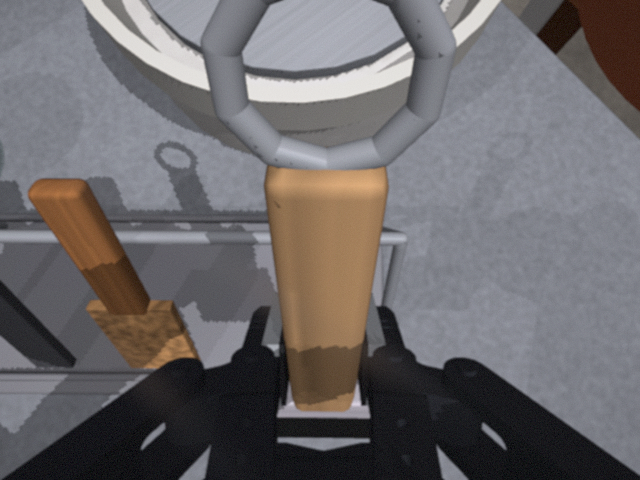

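Call:
step_arm --pt "0.12 -0.3 0.35 -0.75 -0.08 0.11 0" --pt "0.13 -0.29 0.33 -0.73 -0.06 0.12 0" --pt "0.13 -0.28 0.33 -0.72 -0.05 0.12 0" --pt "0.14 -0.28 0.31 -0.72 -0.02 0.13 0" --pt "0.15 -0.27 0.31 -0.69 -0.01 0.13 0" --pt "0.15 -0.26 0.29 -0.68 0.01 0.13 0" --pt "0.16 -0.26 0.29 -0.67 0.02 0.13 0" --pt "0.17 -0.26 0.27 -0.65 0.04 0.13 0" --pt "0.16 -0.24 0.26 -0.63 0.05 0.13 0" --pt "0.18 -0.24 0.25 -0.62 0.06 0.12 0"

```text
time_s: 20.9
eef_pos: [0.5459, -0.2566, 0.1974]
eef_rot: [-0.562, 0.222, -0.376, 0.703]
wrist_force: [0.1, -0.9, -1.9]
opening: 0.272
```

Call:
step_arm --pt "0.17 -0.24 0.23 -0.6 0.08 0.13 0" --pt "0.18 -0.23 0.23 -0.58 0.08 0.11 0" --pt "0.18 -0.22 0.21 -0.56 0.1 0.11 0" --pt "0.18 -0.21 0.2 -0.55 0.1 0.1 0" --pt "0.18 -0.21 0.19 -0.53 0.11 0.08 0" --pt "0.18 -0.21 0.18 -0.51 0.12 0.08 0" --pt "0.17 -0.2 0.16 -0.49 0.12 0.06 0" --pt "0.18 -0.19 0.15 -0.48 0.13 0.05 0" --pt "0.18 -0.19 0.14 -0.46 0.13 0.04 0" --pt "0.17 -0.18 0.13 -0.44 0.14 0.02 0"

```text
time_s: 21.9
eef_pos: [0.6076, -0.1088, 0.2069]
eef_rot: [0.681, -0.206, 0.266, -0.65]
wrist_force: [-0.1, -0.3, -1.4]
opening: 0.274
```

```bash
python3 - <<'E'
from h import *
p,R,o=pose(); h=np.load("held.npz"); rg=p+R.apply(h["ring"]); print(p,rg,o["q"].round(3),o["time_s"],o["wrist_force"])
for c in ("wrist","scene"):
    im,d=ctrl.camera(c); cv2.imwrite(f"pics/{c}14.png",im)
    print(c,proj(c,rg))
E
```

```text
[ 0.60755516 -0.10882653  0.2068563 ] [ 0.57388966 -0.12249893  0.34282425] [-0.724 -0.19   2.238  1.069  0.702  0.159] 21.9 [-0.07896127 -0.33778085 -1.43768197]
wrist [[331.98464556  57.75508221]]
scene [[281.95669281 216.97427692]]
```

View pics/wrist14.png

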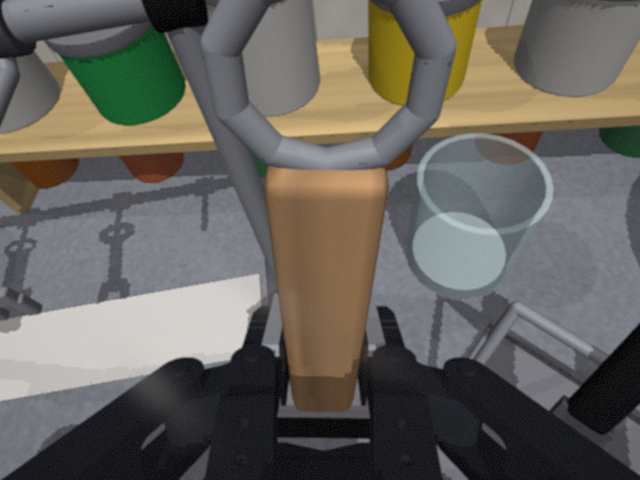

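View pics/scene14.png

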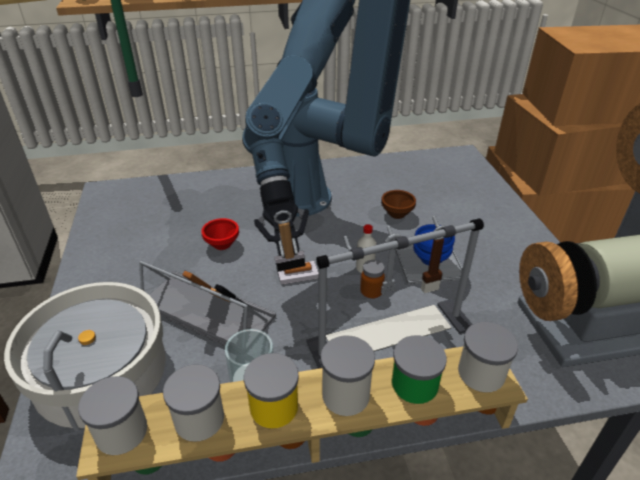

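Call:
step_arm --pt "0.17 -0.18 0.12 -0.43 0.14 0 0" --pt "0.16 -0.18 0.1 -0.42 0.13 -0.01 0" --pt "0.16 -0.17 0.1 -0.4 0.14 -0.04 0" --pt "0.16 -0.16 0.08 -0.39 0.14 -0.05 0" --pt "0.15 -0.16 0.07 -0.37 0.14 -0.08 0" --pt "0.14 -0.16 0.07 -0.36 0.13 -0.09 0" --pt "0.13 -0.16 0.05 -0.36 0.13 -0.12 0" --pt "0.13 -0.15 0.04 -0.34 0.13 -0.14 0" --pt "0.12 -0.15 0.04 -0.33 0.13 -0.16 0" --pt "0.11 -0.14 0.02 -0.33 0.13 -0.19 0"

```text
time_s: 23.0
eef_pos: [0.6168, 0.0042, 0.1693]
eef_rot: [0.737, -0.199, 0.165, -0.625]
wrist_force: [0.0, -0.3, -0.8]
opening: 0.271
```

```bash
python3 - <<'E'
from h import *
p,R,o=pose(); h=np.load("held.npz"); rg=p+R.apply(h["ring"]); print(p,rg,R.apply(h["zs"]).round(3),R.apply(h["xs"]).round(3),o["time_s"],o["wrist_force"])
for c in ("wrist","scene","side"):
    k=cal(c);im,d=ctrl.camera(c); cv2.imwrite(f"pics/{c}15.png",im); np.savez(f"pics/{c}15.npz",d=d,K=k[0],R=k[1],t=k[2])
    print(c,proj(c,rg))
im=cv2.imread("pics/scene15.png"); cv2.imwrite("pics/scene15c.png",cv2.resize(im[180:300,280:440],None,fx=5,fy=5,interpolation=2))
im=cv2.imread("pics/side15.png"); cv2.imwrite("pics/side15c.png",cv2.resize(im[150:290,170:340],None,fx=4.2,fy=4.2,interpolation=2))
E
```

```text
[0.61681556 0.00420437 0.16931996] [ 0.56250233 -0.00457146  0.29886007] [ 0.002 -0.     1.   ] [ 0.987  0.158 -0.002] 23.0 [ 0.03683628 -0.34111837 -0.79822417]
wrist [[332.97842011  51.06051979]]
scene [[333.66899801 224.0456403 ]]
side [[259.4097363  201.42053046]]
```

View pics/wrist15.png

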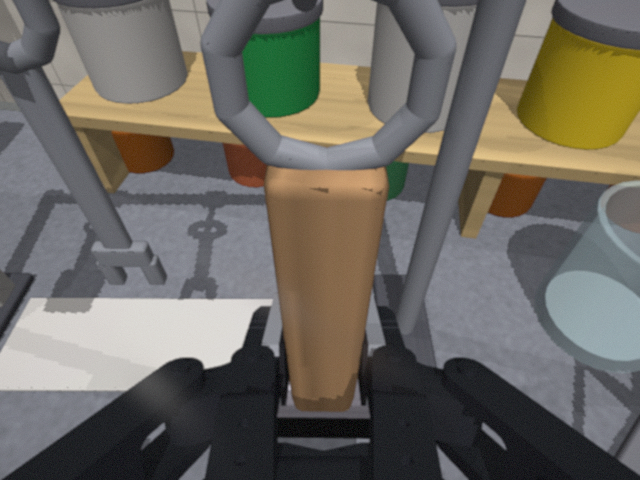

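View pics/scene15c.png

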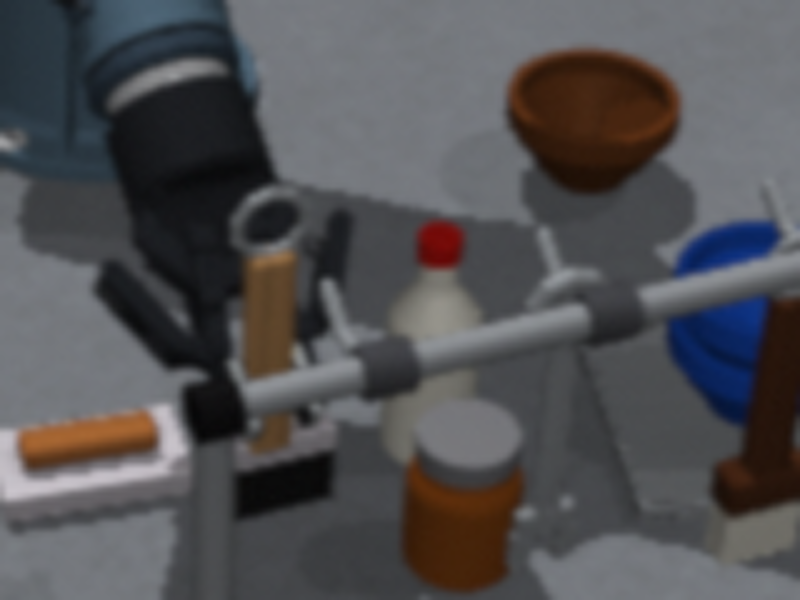

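View pics/side15c.png

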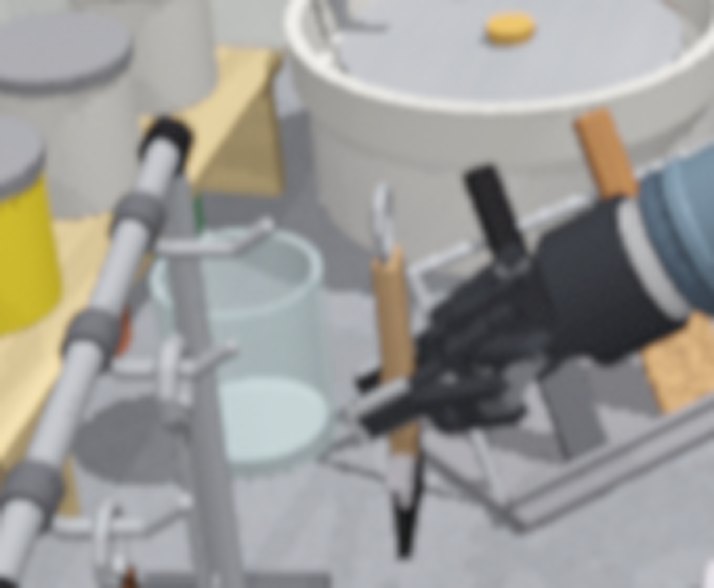

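```bash
python3 - <<'E'
import cv2,numpy as np
im=cv2.imread("pics/scene15.png"); cv2.imwrite("pics/sz.png",cv2.resize(im[210:270,325:385],None,fx=10,fy=10,interpolation=cv2.INTER_NEAREST))
im=cv2.imread("pics/side15.png"); cv2.imwrite("pics/dz.png",cv2.resize(im[185:235,195:275],None,fx=10,fy=10,interpolation=cv2.INTER_NEAREST))
E
```

```text
(no output)
```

View pics/sz.png

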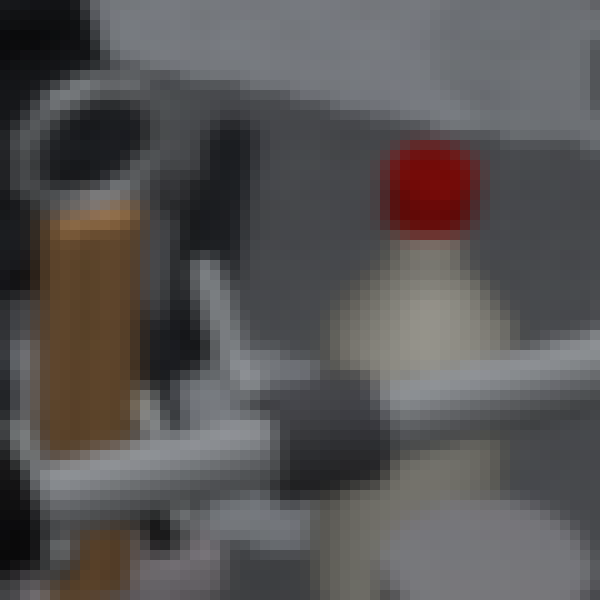

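View pics/dz.png

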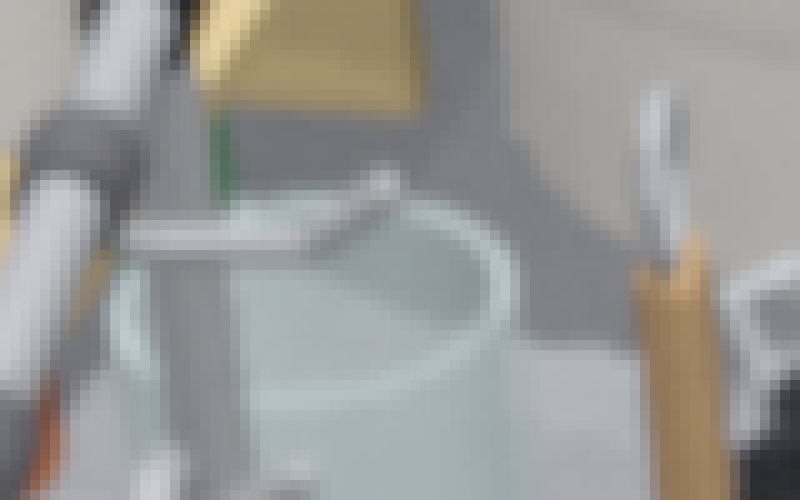

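```bash
python3 - <<'E'
from h import *
def tri(a,b):
    A=[];B=[]
    for c,uv in (("scene",a),("side",b)):
        K,R,t=cal(c); M=K@np.c_[R,t]
        A+= [uv[0]*M[2]-M[0],uv[1]*M[2]-M[1]]
    A=np.array(A); X=np.linalg.lstsq(A[:,:3],-A[:,3],rcond=None)[0]; return X,[(proj(c,X)[0]-uv).round(1) for c,uv in (("scene",a),("side",b))]
for n,a,b in [("tip",(345.2,236.7),(232.8,203.2)),("bend",(349.5,247.3),(226,208.5)),("ring",(333.2,223.3),(261.5,201.5)),("sleeve",(357.5,253),(202.5,200.5))]:
    X,e=tri(a,b); print(n,X.round(4),e)
z=np.load("pics/side15.npz"); d=z["d"]; k=(z["K"],z["R"],z["t"])
for n,u,v in [("tip",233,203),("lvl",219,208),("lvl2",212,208),("sleeve",203,200),("ring",261,197)]:
    K,R,t=k; zz=d[v,u]; print(n,zz,(R.T@(np.linalg.solve(K,[u,v,1])*zz-t)).round(4))
p,R,o=pose(); h=np.load("held.npz"); print("ring model",(p+R.apply(h["ring"])).round(4))
E
```

```text
tip [0.6135 0.0105 0.299 ] [array([0.1, 0.1]), array([ 0.1, -0.1])]
bend [0.6302 0.0144 0.285 ] [array([-1., -1.]), array([-0.9,  0.9])]
ring [ 0.5585 -0.005   0.2985] [array([-0.1, -0.1]), array([-0.1,  0.1])]
sleeve [0.675  0.0206 0.3037] [array([-0.8, -0.8]), array([-0.7,  0.7])]
tip 1.138488 [0.6132 0.0106 0.2993]
lvl 1.1448087 [0.6422 0.0161 0.2882]
lvl2 1.1502095 [0.658  0.0143 0.2858]
sleeve 1.126139 [0.6684 0.0285 0.3115]
ring 1.1285412 [0.5562 0.002  0.3133]
ring model [ 0.5622 -0.0042  0.2984]
```

Call:
step_arm --pt "0 0 0 -0.11 0.2 0.12 0" --pt "0 0 0 -0.1 0.4 0.23 0" --pt "0 0 0 0 0.4 0.23 0" --pt "0 0 0 0 0.2 0.11 0" --pt "0 0 0 0 0 0 0"

```text
time_s: 23.65
eef_pos: [0.6582, 0.0175, 0.1713]
eef_rot: [0.738, -0.198, 0.163, -0.625]
wrist_force: [-1.1, 0.7, -1.2]
opening: 0.271
```

```bash
cat > look.py <<'E'
from h import *
import sys
n=sys.argv[1]
p,R,o=pose(); h=np.load("held.npz"); rg=p+R.apply(h["ring"]); print(p.round(4),"ring",rg.round(4),R.apply(h["zs"]).round(3),R.apply(h["xs"]).round(3),o["time_s"],o["wrist_force"].round(2),o["torque"].round(3),o["opening"])
tip=np.array([.6135,.0105,.298]); hx=np.array([.9869,.161,0]);hy=np.array([-.161,.9869,0]); d=rg-tip; print("ring rel tip (hx,hy,z) mm",(np.array([d@hx,d@hy,d[2]])*1e3).round(1))
out=[]
for c,(a,b,e,f) in (("scene",(205,265,320,380)),("side",(180,230,195,275))):
    im,_=ctrl.camera(c); print(c,proj(c,rg).round(1)); cv2.imwrite(f"pics/{c}{n}.png",im); out.append(cv2.resize(im[a:b,e:f],(480*(f-e)//(b-a) if False else (400 if c=="scene" else 400),400 if c=="scene" else 250),interpolation=cv2.INTER_CUBIC))
out[1]=cv2.copyMakeBorder(out[1],0,150,0,0,cv2.BORDER_CONSTANT)
cv2.imwrite(f"pics/look{n}.png",np.hstack(out))
E
python3 look.py 16
```

```text
[0.6582 0.0175 0.1713] ring [0.6036 0.0086 0.3007] [-0. -0.  1.] [0.987 0.16  0.   ] 23.65 [-1.15  0.67 -1.23] [-0.105  0.62  -0.007] 0.2708922955569654
ring rel tip (hx,hy,z) mm [-10.1  -0.2   2.7]
scene [[343.5 233.6]]
side [[237.8 202.3]]
```

View pics/look16.png

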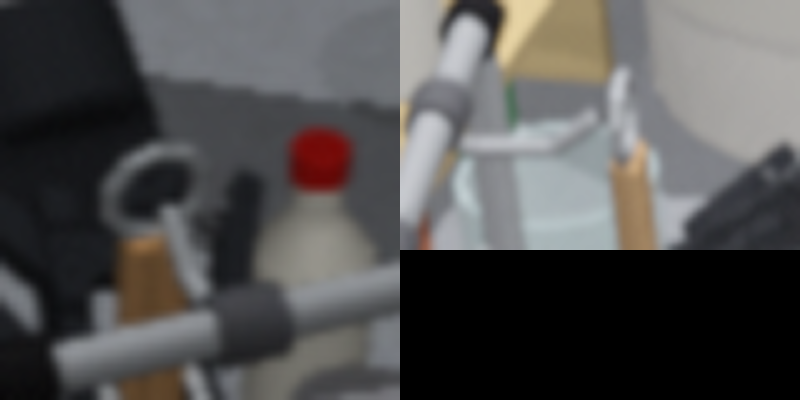

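Call:
step_arm --pt "0 0 0 0 0.19 0.07 0" --pt "0 0 0 0 0.19 0.07 0" --pt "0 0 0 0 0 0 0"

```text
time_s: 24.05
eef_pos: [0.6696, 0.0195, 0.1688]
eef_rot: [0.737, -0.198, 0.164, -0.625]
wrist_force: [-0.1, 0.3, -2.5]
opening: 0.274
```

```bash
python3 look.py 17
```

```text
[0.6696 0.0195 0.1688] ring [0.615  0.0107 0.2982] [ 0.    -0.001  1.   ] [0.987 0.159 0.   ] 24.05 [-0.1   0.32 -2.5 ] [-0.106  0.618  0.015] 0.2740018224289689
ring rel tip (hx,hy,z) mm [ 1.5 -0.1  0.2]
scene [[345.5 237.5]]
side [[232.2 203.4]]
```

View pics/look17.png

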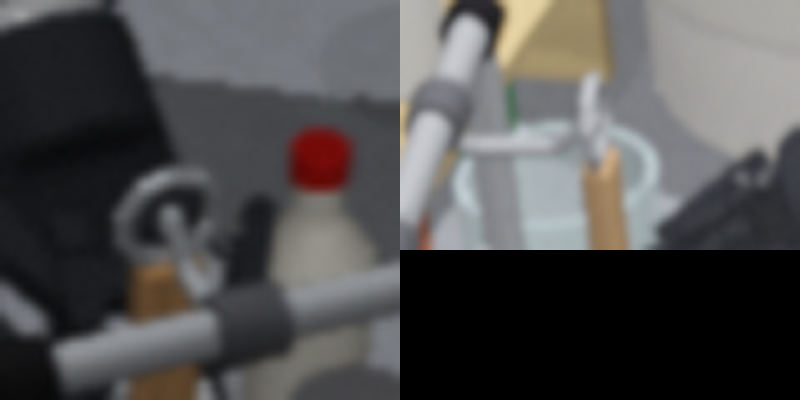

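Call:
step_arm --pt "0 0 0 0 0.23 -0.02 0" --pt "0 0 0 0 0.23 -0.02 0" --pt "0 0 0 0 0.22 -0.03 0" --pt "0 0 0 0 0.19 0.11 0" --pt "0 0 0 0 0.19 0.11 0" --pt "0 0 0 0 0 0 0"

```text
time_s: 24.75
eef_pos: [0.6994, 0.0247, 0.1571]
eef_rot: [0.738, -0.198, 0.164, -0.624]
wrist_force: [-0.6, -0.4, -1.8]
opening: 0.273
```

```bash
python3 look.py 18
```

```text
[0.6994 0.0247 0.1571] ring [0.6448 0.0158 0.2865] [-0.    -0.001  1.   ] [0.987 0.16  0.   ] 24.75 [-0.55 -0.4  -1.82] [-0.084  0.571 -0.003] 0.2731922136576278
ring rel tip (hx,hy,z) mm [ 31.7   0.2 -11.5]
scene [[350.8 249.8]]
side [[217.9 208.5]]
```

View pics/look18.png

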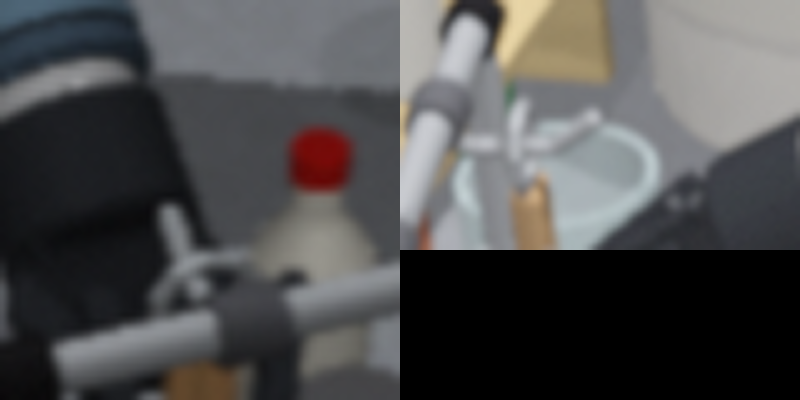

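Call:
step_arm --pt "0 0 0 0 0.07 -0.12 0" --pt "0 0 0 0 0.05 -0.09 0" --pt "0 0 0 0 0 0 0"

```text
time_s: 25.15
eef_pos: [0.6978, 0.0245, 0.1485]
eef_rot: [0.737, -0.198, 0.164, -0.624]
wrist_force: [-0.2, 0.9, -1.6]
opening: 0.273
```

Call:
step_arm --pt "0 0 0 0 0.02 -0.03 0" --pt "0 0 0 0 0 0 0"

```text
time_s: 25.35
eef_pos: [0.6983, 0.0245, 0.1482]
eef_rot: [0.737, -0.198, 0.164, -0.625]
wrist_force: [0.9, 0.5, -0.6]
opening: 0.272
```

Call:
step_arm --pt "0 0 0 0 0.02 -0.03 0" --pt "0 0 0 0 0 0 0"

```text
time_s: 25.55
eef_pos: [0.6988, 0.0245, 0.1477]
eef_rot: [0.738, -0.198, 0.164, -0.625]
wrist_force: [-0.5, 0.6, -0.1]
opening: 0.269
```

Call:
step_arm --pt "0 0 0 0 0.01 -0.03 0" --pt "0 0 0 0 0 0 0"

```text
time_s: 25.75
eef_pos: [0.699, 0.0245, 0.1476]
eef_rot: [0.738, -0.198, 0.163, -0.625]
wrist_force: [-0.2, 0.3, 3.3]
opening: 0.269
```

Call:
step_arm --pt "0 0 0 0 0.01 -0.03 0" --pt "0 0 0 0 0 0 0"

```text
time_s: 25.95
eef_pos: [0.6994, 0.0245, 0.1475]
eef_rot: [0.738, -0.197, 0.162, -0.625]
wrist_force: [-0.8, 0.1, 6.5]
opening: 0.273
```

Call:
step_arm --pt "0 0 0 0 0 0 0" --pt "0 0 0 0 0 0 0" --pt "0 0 0 0 0 0 0"

```text
time_s: 26.25
eef_pos: [0.6993, 0.0245, 0.1475]
eef_rot: [0.738, -0.197, 0.162, -0.625]
wrist_force: [-0.9, -0.0, 5.9]
opening: 0.27
```

Call:
step_arm --pt "0 0 0 0 0 0 0" --pt "0 0 0 0 0 0 0" --pt "0 0 0 0 0 0 0"

```text
time_s: 26.55
eef_pos: [0.6994, 0.0245, 0.1476]
eef_rot: [0.738, -0.197, 0.162, -0.625]
wrist_force: [-1.9, 0.1, 7.0]
opening: 0.271
```

```bash
python3 look.py 19
```

```text
[0.6994 0.0245 0.1476] ring [0.6444 0.0156 0.2768] [-0.003 -0.001  1.   ] [0.987 0.16  0.003] 26.55 [-1.86  0.06  7.02] [ 0.014 -0.385  0.066] 0.27088824115829185
ring rel tip (hx,hy,z) mm [ 31.3   0.  -21.2]
scene [[350.4 253.2]]
side [[218.7 212.6]]
```

View pics/look19.png

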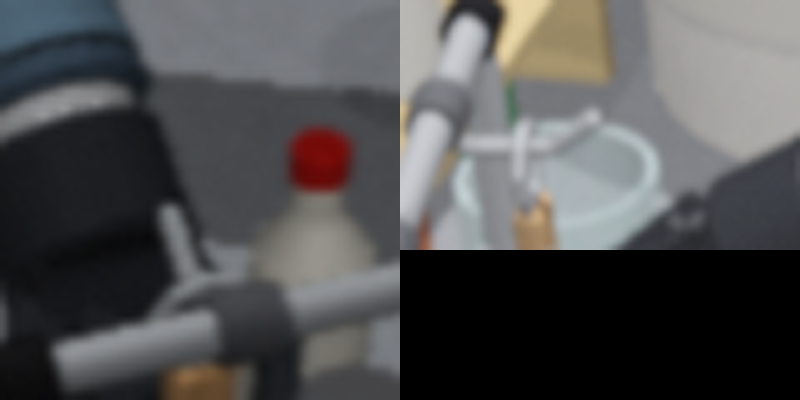

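Call:
step_arm --pt "0 0 0 0 -0.02 0.04 0" --pt "0 0 0 0 0 0 0"

```text
time_s: 26.85
eef_pos: [0.6986, 0.0244, 0.1475]
eef_rot: [0.738, -0.198, 0.163, -0.625]
wrist_force: [0.9, 0.1, 3.1]
opening: 0.27
```

Call:
step_arm --pt "0 0 0 0 0 0 0.3" --pt "0 0 0 0 0 0 0.35" --pt "0 0 0 0 0 0 0.4" --pt "0 0 0 0 0 0 0.5" --pt "0 0 0 0 0 0 0.5" --pt "0 0 0 0 0 0 0.5"

```text
time_s: 27.45
eef_pos: [0.6982, 0.0245, 0.1467]
eef_rot: [0.737, -0.198, 0.164, -0.625]
wrist_force: [0.2, -0.4, 0.5]
opening: 0.503
```

```bash
python3 look.py 20; python3 - <<'E'
from h import *
im,_=ctrl.camera("wrist"); cv2.imwrite("pics/w20.png",im)
E
```

```text
[0.6982 0.0245 0.1467] ring [0.6437 0.0156 0.2761] [ 0.001 -0.001  1.   ] [ 0.987  0.16  -0.001] 27.45 [ 0.21 -0.44  0.46] [-0.087  0.41   0.005] 0.5025597285139739
ring rel tip (hx,hy,z) mm [ 30.6   0.2 -21.9]
scene [[350.4 253.2]]
side [[219.1 213. ]]
```

View pics/w20.png

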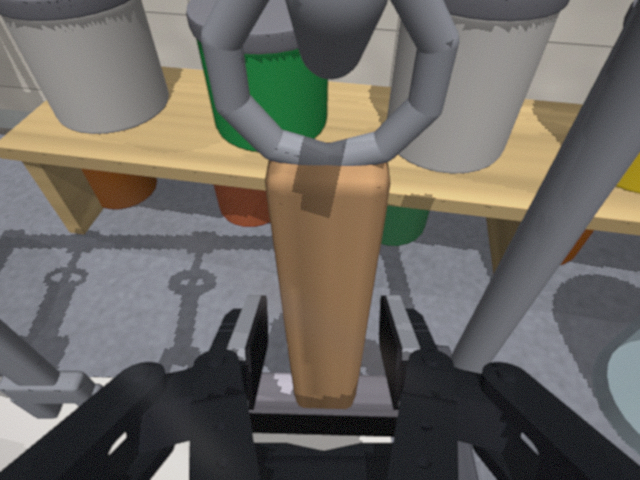

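View pics/side20.png

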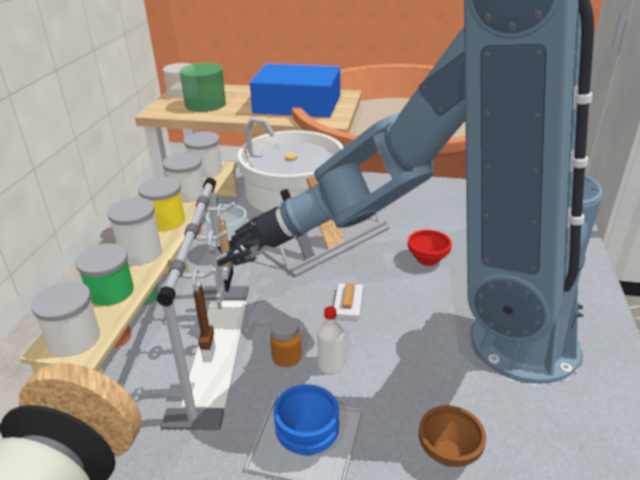

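Call:
step_arm --pt "0 0 0 0 -0.2 0 0.5" --pt "0 0 0 0 -0.4 0 0.5" --pt "0 0 0 0 -0.6 0 0.5" --pt "0 0 0 0 -0.8 0 0.5" --pt "0 0 0 0 -0.8 0 0.5" --pt "0 0 0 0 -0.8 0 0.5" --pt "0 0 0 0 -0.6 0 0.5" --pt "0 0 0 0 0 0 0.5" --pt "0 0 0 0 0 0 0.5"

```text
time_s: 28.5
eef_pos: [0.5905, 0.0061, 0.2101]
eef_rot: [0.737, -0.198, 0.163, -0.625]
wrist_force: [0.6, 0.4, -0.2]
opening: 0.501
```

```bash
python3 look.py 21; python3 - <<'E'
from h import *
im,_=ctrl.camera("wrist"); cv2.imwrite("pics/w21.png",im)
for c in ("side","scene"):
    k=cal(c); im,d=ctrl.camera(c); P=cloud(d,c,blue(im),k)
    r=np.hypot(P[:,0]-.4045,P[:,1]-.325); Q=P[(r<.0545)&(r>.0495)&(P[:,2]<.105)&(P[:,2]>.09)]
    A=np.c_[Q[:,:2]-[.4045,.325],np.ones(len(Q))]; s=np.linalg.lstsq(A,Q[:,2],rcond=None)[0]; print(c,s.round(4))
E
```

```text
[0.5905 0.0061 0.2101] ring [ 0.5358 -0.0025  0.3395] [-0.001  0.     1.   ] [0.987 0.159 0.001] 28.5 [ 0.59  0.44 -0.23] [-0.086  0.436 -0.006] 0.5013138560880646
ring rel tip (hx,hy,z) mm [-78.8  -0.4  41.5]
scene [[332.4 202.6]]
side [[270.6 185.1]]
side [0.0148 0.0214 0.0973]
scene [0.0312 0.015  0.0985]
```

View pics/w21.png

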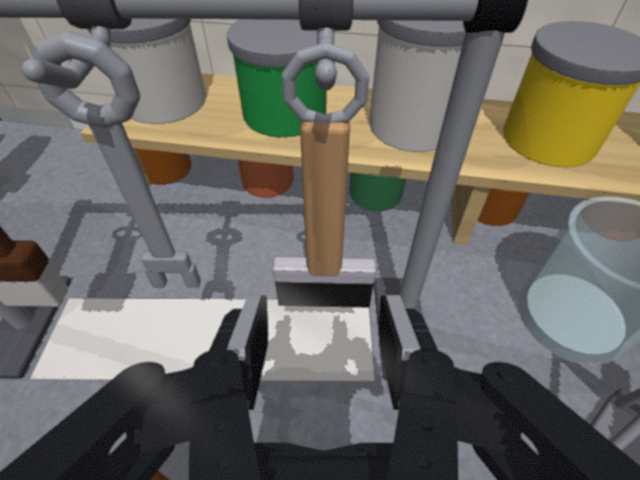

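View pics/scene21.png

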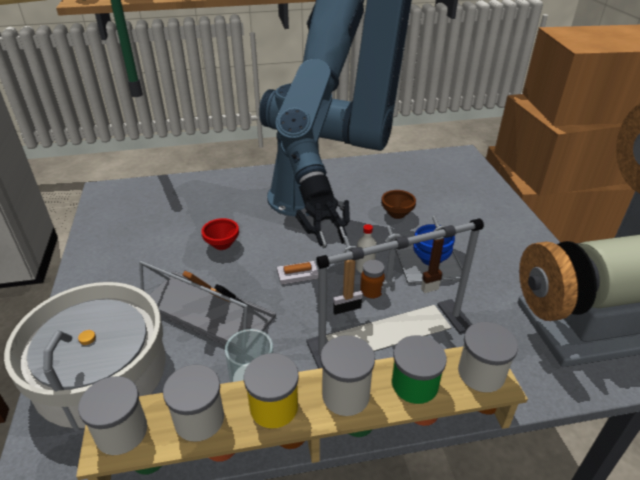

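View pics/side21.png

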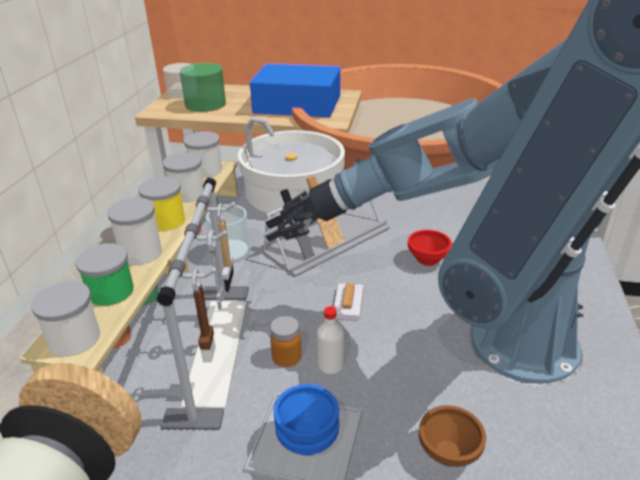

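```bash
python3 - <<'E'
from h import *
print(ctrl.hand_in())
E
```

```text
the job is handed in; nothing more can be done
None
```

The blue bowl is nested in the matching one on the tray, and the scraper hangs by its ring on the empty hook. I handed the job in at about 28.7 s. No verdict was reported.

**Bowl:** I set it down in small steps and released it with about 9 N of contact force. Its underside is about 30–31 mm above the lower bowl's, within the stated 28–32 mm. It is centred to within about 1–2 mm. It sits with a slight tilt of about 1.5°, which I left as it was.

**Scraper:** The ring went over the hook tip and onto the middle of the level wire. While still gripping the scraper I tugged it down for about 0.6 s. The reading was 6–7 N, about 7–8 N once the scraper's weight is counted. I eased the pull, let go and backed off. The last wrist picture shows the ring on the hook at pixel (325,75), hanging straight with the gripper clear.

**What disagreed:** The first bowl grasp closed on air. The cameras put the fingertips about 45 mm short of the reported TCP along the tool axis. I corrected for that from then on, and the bowl had not moved.

**Everything else:** In the last views the brush, spanner, paddle, file, jar, bottle, lap, cylinder and the red and brown bowls look undisturbed. I checked these by eye only, not by measurement.

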